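# Top up the stepped tray stack and slide the cabinet door shut

## Task

Put the spare tray of fittings on top of the stack in the open bay of the cabinet, continuing the zigzag: squarely behind the raised front lip of the middle tray, flat on its rim and in line with the bottom tray. Set it down gently, let go, then slide the door fully home against the frame post. Keep the tray upright throughout, and leave the two stacked trays and the other things on the bench where they are.

Things in the scene. Friction and masses are not known exactly. Their poses are not given: they have to be found in the camera images.
- cabinet: Grey steel fittings cabinet fixed on the bench, 180 deep (x) x 560 wide (y) x 370 mm high, plus 20 mm of tracks and posts on its front. Origin: centre of its underside; x runs front to back, y to the left seen from the robot, z up; its front (-x) faces the robot. Upright divider at y=+6 mm; the left bay (+y) is closed by a fixed panel and not used; the right bay is open at front and back.
- bay_mouth (a point): Middle of the open bay's sill, on the front face of the bottom track, 12 mm over the bench; axes as the cabinet's. Opening: 132 mm to either side (less where the door covers it), 12 to 346 mm over the bench; bay floor at 8 mm. A wire deck (363 mm up, wires 27 mm apart) roofs the bay to its front edge: reach in from the front, tool tilted about 35 degrees, fingers forward and down.
- door (a joint): Sliding door on the cabinet front, clear sheet in an aluminium frame, 274 wide x 331 high x 10 mm, plane at cabinet x=-101 mm. Value in m: 0 = closed on the right (-y) frame post, growing to the left (cabinet +y) to 0.25 = fully open; the leading edge is that far from the post. Starts at 0.22 to 0.25. Needs about 2 N (plus 6 N per m/s), stays where left, no latch or spring.
- door_handle (a point): Middle of the upright bar of the door's dark D-shaped handle, 162 mm over the bench. The bar is 12 mm thick, 130 mm long (upright), its axis 45 mm in front of the door's mid-plane, 34 mm clear gap behind it, round arms at both ends; 52 mm left of the door's leading edge. Axes as the cabinet's. May be pushed from its side by a finger.
- spare_tray_center (a point): Centre (half-way up) of the spare tray, loose on the bench to the robot's right of the cabinet. Black open tray with brass and steel fittings fixed inside: 80 long (x) x 62 wide (y) x 40 mm high, walls 4 mm, flat underside, 0.2-0.4 kg. Its -x end is a raised lip 46 mm high, 8 thick; starts turned away from the robot (yaw 2.5-3.1), but on the stack either end may be in front. Grip across its width.
- mid_tray_center (a point): Centre (half-way up) of the upper of two loose trays stacked in the open bay, same as the spare; x to the cabinet's back (within 0.1 rad), raised lip at its front. Stands 14 mm further forward than the tray below. Its rim is 88 mm over the bench (lip top 94). In place, the spare's centre is 40 mm above this point and about 14 mm further along +x (front end 6 mm behind the lip), y the same.
- low_tray_center (a point): Centre (half-way up) of the bottom tray of the stack, same size as the others, on the bay's floor, turned half round: raised lip at the back, its x points to the cabinet's front.
- carton_center (a point): Centre of a loose cardboard carton, 85 x 70 x 65 mm high, on the bench near the spare tray: leave it alone.
- reducer: Loose brass pipe reducer, 42 mm diameter, 50 mm high, upright on the bench to the left in front of the cabinet; origin at its underside: leave it alone.
- tape_roll: Loose grey roll, 90 mm diameter, 45 mm high, flat on the bench right of the cabinet; origin at its underside: leave it alone.
Things that resemble listed ones, but are neither listed nor needed, are in the scene too. What is shaped like the part that bears spare_tray_center but pink or red is not meant.

How it is judged:
By the outcome, as a careful person would: the job done as asked, in the order asked, and still so for the second after the job is handed in, with the robot touching nothing.
It also fails if it takes over 61 s, if anything falls off the work surface, if the arm or the gripper's body presses on something with over 40 N, if the wrist force passes 120 N, or if a joint passes its speed limit or range.

## Robot

A 7-joint arm with a two-finger parallel gripper is mounted at the origin on the work surface. World frame = base frame: x ahead of the robot, y to its left, z up, the work surface at z = 0. Lengths are in m, angles in degrees, forces in N, time in s.
With the tool pointing down it reaches from about 0.425 to 0.95 m from the base axis. Payload 4.7 kg.
Tool frame: the origin (TCP) lies between the finger pads; the fingertips stand 8 mm ahead of it and the grasp point (between the pads) lies 11 mm behind it; z points along the fingers, y is the line along which they close (so a half turn about z gives the same grasp; the last joint's range is limited). The gripper opens to 85 mm and grips with 20 to 120 N. Pads are 22 mm wide; open, the fingers measure 114 mm over their backs; the gripper's body (76 mm by 85 mm) begins 54 mm behind the grasp point. The pads swing forward as they close: fully open they stand 13 mm farther back than shut.
Start: joints at [-70.124, 26.849, -2.785, 87.806, 1.381, 65.374, -4.715], TCP at [0.248, 0.628, 0.239] pointing down, gripper open.
Joint ranges: [-148.3, 148.3], [-19.14, 114.17], [-79.39, 73.82], [5.75, 140.21], [-59.74, 239.74], [12.07, 113.84], [-152.46, 152.46]. Speed limits (degrees/s): [147.25, 147.25, 180, 180, 180, 180, 180].

## Interface

Orientations are given as a 3x3 rotation matrix whose columns are the frame's x, y, z axes.
In Python, from plant import r gives the robot as it stands.
- The arm moves only by the shell command python3 -m crank 'ROWS' [FORCE]. ROWS is a JSON object of lists of equal length, an entry for each row: "claw": the closure in counts, from 0 (fully open) to 255 (shut); "travel": the shift along the tool's x, y, z in m, a list of three; "twist": the turn, a rotation vector about the tool's x, y, z in units of 6 degrees (1.0 is 6 degrees), a list of three. A call has 1 to 8 rows; each row shifts and turns the commanded pose from where the row before left it, along the tool's axes as they then stand; what a row does not reach is not made up. A row lasts 1/10 s, in which the tool goes at most 50 mm and 8.59 degrees, less where a joint would pass 70% of its speed; a pose out of reach is approached as far as the arm can. A call with a gripper value outside its range is refused whole. The fingers move at their own pace and stop on an object; FORCE is the grip in N (left out, the last holds). Time passes only in rows, so rows that do not move let the fingers close. It gives the time, the measured TCP pose, the force, the opening and the grip force at its end, in the units of the state.
- r.observe(): the state, without advancing time (a new reading comes with each control period).
- r.snapshot(name): name is "scene" or "top" or "wrist"; returns the picture (384x512x3 uint8, red, green, blue); there is no depth.
- r.camera_params(name): a dict with "fx", "fy", "cx", "cy" (pixels), "distortion" ([k1, k2, p1, p2, k3] as OpenCV has them; the pictures are not rectified), "xyz" and "attitude" of the camera in the world. Camera axes: x right, y down, z forward; pixel columns grow to the right and rows downward; lengths in m; the calibration is good to about 2 mm. A picture is of the moment at which its call begins: read the wrist's pose just before it. camera_params takes no time and is no camera call; for the wrist camera it gives the pose at the moment of the call.
- r.finish_job(): hands the job in; it is judged then, once.
Trained networks look in the newest picture that a camera, given by its name, has taken for a name from the list of things; names that differ only in an ending like _2 or _b are one class to them, and where a whole thing is asked for, a point or a joint stands for the part that bears it (a point fixed in the world has none). Each returns a list of dicts, best first, with "p" (0 to 1); they miss things now and then, are a little off and sometimes report something else, mostly with a low value. They report only what shows in the picture. A call takes as long as a camera call. They do not tell look-alikes from the thing itself.
- r.find_in(camera, name): "centre" ([x, y, z] in m, in the coordinates of the camera as it stood for that picture, good to about 4 mm: the middle of the surface that is visible of it).
- r.masks_of(camera, name): "pixels" (384x512 bool, what is visible of it).
The state is a dict: "t": time; "joint_pos": joint angles; "dq": joint speeds; "joint_torque": joint torques, N m; "eef_pos": TCP position; "ee_rot": TCP orientation; "contact_force": force on the tool from outside, world axes, zero at the start; "wrist_torque": the same for the moment, N m; "grip_width": finger opening in m; "finger_force": force on a finger pad.
Only numpy, scipy, OpenCV 4.12 (cv2) and the standard library are available. Lean on these libraries where they do the work, as an engineer would, in place of code of your own. Each camera call takes 0.05 s, during which the arm holds its last target. There are 200 camera calls.

## Working session

There is one attempt and no reset: what is moved stays moved. The work goes in short steps, Python scripts to look and compute and a shell command to move; the robot and the scene stay as the last step left them, time stands still between calls to the robot, and variables do not carry over. Pictures are saved under pics/ and viewed, at most 10 in all, crops included, and the job is handed in when it is done.

```bash
ls; mkdir -p pics
python3 - <<'E'
from plant import r
import cv2,numpy as np
s=r.observe();print({k:np.round(v,3).tolist() for k,v in s.items()})
ims=[]
for c in ["scene","top"]:
    im=r.snapshot(c);ims.append(im);p=r.camera_params(c)
    R=np.array(p["attitude"]);t=np.array(p["xyz"]);print(c,p)
    for n in ["cabinet","door","door_handle","spare_tray_center","mid_tray_center","low_tray_center","carton_center","reducer","tape_roll","bay_mouth"]:
        try:
            for d in r.find_in(c,n): print(n,round(d["p"],2),np.round(R@np.array(d["centre"])+t,3) if R.shape==(3,3) else d)
        except Exception as e: print(n,e)
    cv2.imwrite(f"pics/{c}0.png",cv2.resize(im[:,:,::-1],(800,600)))
E
```

```text
pics
{'t': 0.0, 'joint_pos': [-70.122, 26.897, -2.783, 87.875, 1.384, 65.376, -4.717], 'dq': [0.055, -0.021, -0.021, -0.082, -0.086, 0.083, 0.07], 'joint_torque': [-0.0, -51.03, -0.047, -23.772, 0.011, 0.007, 0.0], 'eef_pos': [0.248, 0.627, 0.238], 'ee_rot': [[-0.93, 0.367, -0.001], [0.367, 0.93, -0.002], [-0.0, -0.002, -1.0]], 'contact_force': [0.531, -0.735, -0.308], 'wrist_torque': [0.025, -0.016, -0.015], 'finger_force': 0.0, 'grip_width': 0.085}
scene {'fx': 371.61018976847504, 'fy': 371.61018976847504, 'cx': 264.284667696451, 'cy': 186.50798240762842, 'distortion': array([-0.03643442,  0.        ,  0.        ,  0.        ,  0.        ]), 'xyz': array([ 1.28457497, -0.07815364,  0.87937319]), 'attitude': array([[-0.00630905,  0.70522182, -0.70895866],
       [ 0.99997741,  0.00280583, -0.0061078 ],
       [-0.00231814, -0.70898118, -0.70522359]])}
cabinet 0.98 [0.734 0.238 0.19 ]
door 0.87 [0.614 0.18  0.214]
door_handle 0.66 [0.619 0.181 0.209]
spare_tray_center 0.93 [ 0.647 -0.471  0.022]
spare_tray_center 0.84 [ 0.489 -0.422  0.022]
spare_tray_center 0.75 [ 0.326 -0.349  0.02
[... 581 characters left out ...]
itude': array([[ 0.02222195, -0.98816693,  0.15176397],
       [-0.99945464, -0.01824912,  0.02752075],
       [-0.02442553, -0.15229277, -0.98803355]])}
cabinet 0.64 [0.685 0.198 0.315]
door 0.57 [0.611 0.299 0.21 ]
door_handle 0.65 [0.615 0.3   0.209]
spare_tray_center 0.95 [ 0.642 -0.478  0.026]
spare_tray_center 0.9 [ 0.33  -0.347  0.018]
spare_tray_center 0.73 [ 0.486 -0.422  0.02 ]
spare_tray_center 0.57 [ 0.363 -0.501  0.021]
mid_tray_center 0.76 [0.643 0.043 0.072]
low_tray_center 0.53 [0.713 0.008 0.044]
carton_center 0.78 [ 0.486 -0.275  0.063]
reducer 0.61 [0.469 0.374 0.028]
tape_roll 0.89 [ 0.682 -0.328  0.045]
tape_roll 0.18 [0.647 0.042 0.074]
bay_mouth 0.6 [0.689 0.201 0.313]
```

View pics/scene0.png

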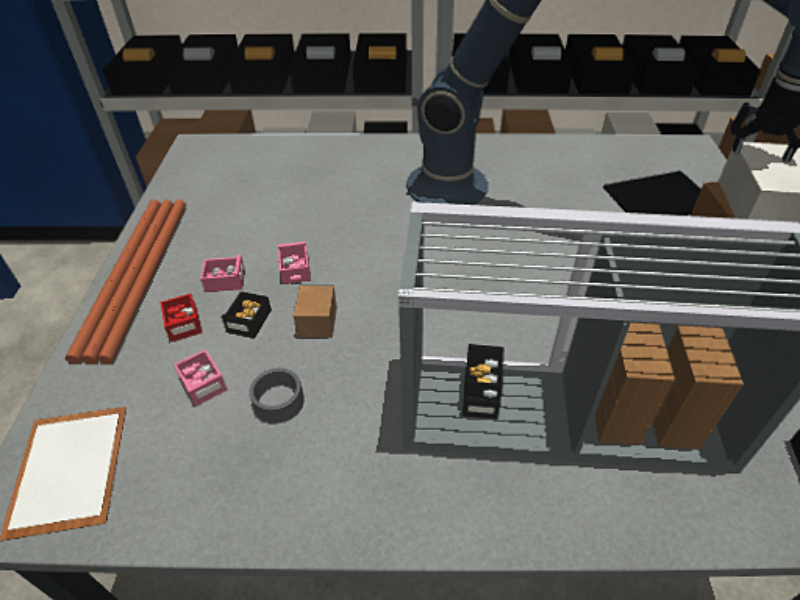

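View pics/top0.png

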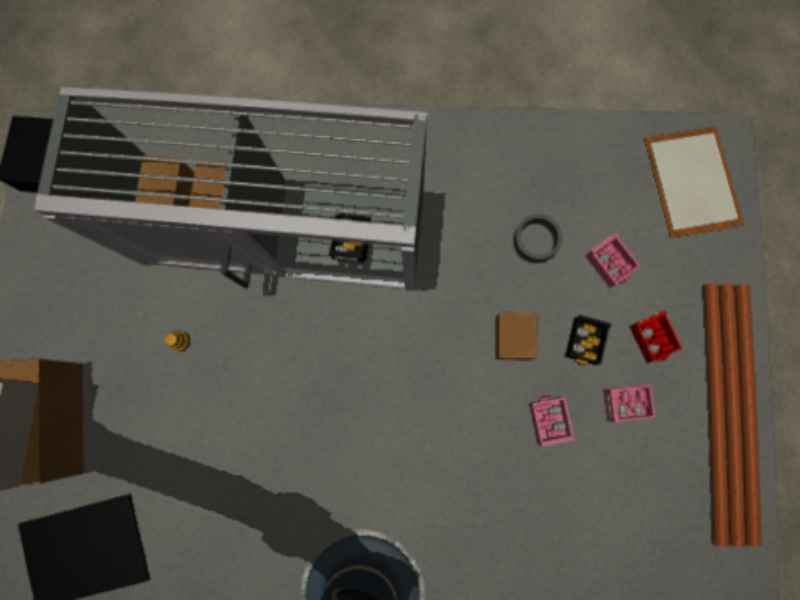

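The scene view shows one black tray at (246,314) in the 800-px picture, and the top view shows it at (588,340), next to the carton. There are three pink trays and one red one around it at scene (222,273), (294,262), (200,377) and (181,317). The black one fits the spare tray, at about (0.487, -0.422). The stack is in the right bay at scene (483,380). I'll swing over to the spare tray and confirm it with the wrist camera.

```bash
cat > h.py <<'E'
from plant import r
import numpy as np,cv2
from scipy.spatial.transform import Rotation as Ro
def cam(c):
    p=r.camera_params(c);K=np.array([[p["fx"],0,p["cx"]],[0,p["fy"],p["cy"]],[0,0,1]])
    return K,np.array(p["distortion"]),np.array(p["attitude"]),np.array(p["xyz"])
def proj(C,P):
    K,D,R,t=C;return cv2.projectPoints((np.atleast_2d(P)-t)@R,np.zeros(3),np.zeros(3),K,D)[0][:,0]
def ray(C,uv,z):
    K,D,R,t=C;u=cv2.undistortPoints(np.float64(uv).reshape(-1,1,2),K,D)[:,0]
    d=np.c_[u,np.ones(len(u))]@R.T;return t+d*((z-t[2])/d[:,2])[:,None]
def toolR(az,tilt):  # az deg of forward direction, tilt from vertical deg; tool y to the left
    a,b=np.radians([az,tilt]);f=np.array([np.cos(a),np.sin(a),0]);z=f*np.sin(b)-np.array([0,0,1])*np.cos(b)
    y=np.array([-f[1],f[0],0]);return np.c_[np.cross(y,z),y,z]
def delta(p,R):
    s=r.observe();R0=np.array(s["ee_rot"]);d=R0.T@(np.array(p)-s["eef_pos"])
    w=Ro.from_matrix(R0.T@R).as_rotvec(degrees=True)/6
    print("t",round(s["t"],2),"at",np.round(s["eef_pos"],4),"now travel",np.round(d,4),"twist",np.round(w,3),"travel in target axes",np.round(R.T@(np.array(p)-s["eef_pos"]),4))
E
python3 -m crank '{"claw":[0,0,0,0,0],"travel":[[-0.03,-0.029,-0.008],[-0.03,-0.029,-0.008],[-0.03,-0.029,-0.008],[-0.03,-0.029,-0.008],[-0.03,-0.029,-0.008]],"twist":[[0,0,0],[0,0,0],[0,0,0],[0,0,0],[0,0,0]]}'
python3 -m crank '{"claw":[0,0,0,0,0],"travel":[[-0.03,-0.029,-0.008],[-0.03,-0.029,-0.008],[-0.03,-0.029,-0.008],[-0.03,-0.029,-0.008],[-0.03,-0.029,-0.008]],"twist":[[0,0,0],[0,0,0],[0,0,0],[0,0,0],[0,0,0]]}'
python3 -m crank '{"claw":[0,0,0,0,0],"travel":[[-0.018,-0.036,0],[-0.018,-0.036,0],[-0.018,-0.036,0],[-0.018,-0.036,0],[-0.018,-0.036,0]],"twist":[[0,0,0],[0,0,0],[0,0,0],[0,0,0],[0,0,0]]}'
python3 -m crank '{"claw":[0,0,0,0,0],"travel":[[-0.018,-0.036,0],[-0.018,-0.036,0],[-0.018,-0.036,0],[-0.018,-0.036,0],[-0.018,-0.036,0]],"twist":[[0,0,0],[0,0,0],[0,0,0],[0,0,0],[0,0,0]]}'
python3 -m crank '{"claw":[0,0,0,0,0,0,0],"travel":[[-0.014,-0.039,0.003],[-0.014,-0.039,0.003],[-0.014,-0.039,0.003],[-0.014,-0.039,0.003],[-0.014,-0.039,0.003],[-0.014,-0.039,0.003],[0,0,0]],"twist":[[0,0,0],[0,0,0],[0,0,0],[0,0,0],[0,0,0],[0,0,0],[0,0,0]]}'
python3 - <<'E'
from h import *
s=r.observe();print(np.round(s["joint_pos"],1))
C=cam("wrist");R0=np.array(s["ee_rot"]);print("cam in tool",np.round(R0.T@(C[3]-s["eef_pos"]),3),np.round(R0.T@C[2],3).tolist())
im=r.snapshot("wrist")
for d in r.find_in("wrist","spare_tray_center"):print(round(d["p"],2),np.round(C[2]@d["centre"]+C[3],3))
for d in r.masks_of("wrist","spare_tray_center"):
    m=d["pixels"].astype(np.uint8);c=max(cv2.findContours(m,0,2)[0],key=cv2.contourArea)
    print(round(d["p"],2),m.sum(),cv2.minAreaRect(c)); b=cv2.boxPoints(cv2.minAreaRect(c))
    print(np.round(ray(C,b,.04),3).tolist())
cv2.imwrite("pics/w1.png",cv2.resize(im[:,:,::-1],(800,600)))
E
```

```text
t: 1.6
eef_pos: [0.3346, 0.4364, 0.2798]
ee_rot: [[-0.93, 0.367, 0.0], [0.367, 0.93, 0.0], [-0.0, 0.0, -1.0]]
contact_force: [1.3, 0.4, 0.4]
grip_width: 0.0854
finger_force: 0.0
t: 2.1
eef_pos: [0.4208, 0.2464, 0.3199]
ee_rot: [[-0.93, 0.367, 0.001], [0.367, 0.93, 0.001], [-0.0, 0.001, -1.0]]
contact_force: [1.7, 0.1, -1.3]
grip_width: 0.0854
finger_force: 0.0
t: 2.6
eef_pos: [0.4379, 0.0459, 0.3196]
ee_rot: [[-0.93, 0.367, 0.001], [0.367, 0.93, 0.001], [-0.001, 0.001, -1.0]]
contact_force: [0.8, 0.4, 0.2]
grip_width: 0.0855
finger_force: 0.0
t: 3.1
eef_pos: [0.4555, -0.1545, 0.3197]
ee_rot: [[-0.93, 0.367, 0.001], [0.367, 0.93, 0.0], [-0.001, 0.001, -1.0]]
contact_force: [0.5, -0.0, -0.6]
grip_width: 0.0853
finger_force: 0.0
t: 3.8
eef_pos: [0.4451, -0.4072, 0.3009]
ee_rot: [[-0.927, 0.375, -0.002], [0.375, 0.927, -0.004], [0.001, -0.005, -1.0]]
contact_force: [-0.7, 0.2, -0.6]
grip_width: 0.0854
finger_force: 0.0
[  7.9  20.1  40.6  95.4 -13.6  69.5 119.5]
cam in tool [ 0.084  0.001 -0.134] [[0.001, -0.946, -0.325], [1.0, 0.001, 0.001], [-0.001, -0.325, 0.946]]
0.89 [ 0.363 -0.501 
[... 434 characters left out ...]
[0.463, -0.601, 0.04], [0.43, -0.531, 0.04], [0.509, -0.496, 0.04], [0.547, -0.567, 0.04]]
0.71 4429 ((266.70465087890625, 41.422279357910156), (85.3701400756836, 58.52101516723633), 59.74356460571289)
[[0.291, -0.388, 0.04], [0.285, -0.328, 0.04], [0.371, -0.309, 0.04], [0.379, -0.374, 0.04]]
0.62 3891 ((162.5659942626953, 120.42387390136719), (55.791500091552734, 72.29635620117188), 59.34933090209961)
[[0.338, -0.542, 0.04], [0.329, -0.455, 0.04], [0.39, -0.448, 0.04], [0.402, -0.538, 0.04]]
0.58 3380 ((256.812255859375, 183.09170532226562), (72.82220458984375, 50.090049743652344), 82.40535736083984)
[[0.425, -0.438, 0.04], [0.44, -0.38, 0.04], [0.533, -0.401, 0.04], [0.517, -0.465, 0.04]]
```

View pics/w1.png

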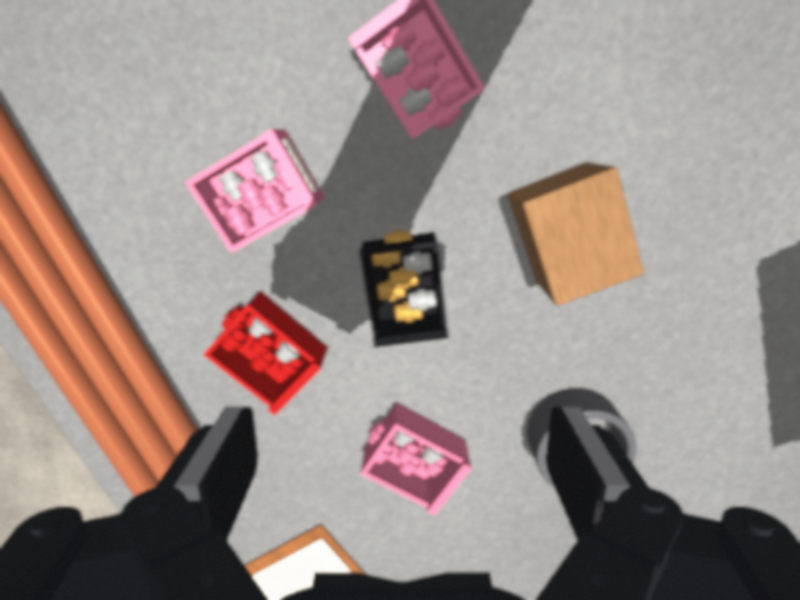

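The wrist view shows the black tray at (405,290), with the carton to its right at (580,235). Pink and red trays are at (255,190), (415,85), (415,455) and (265,350). Only the black one fits. I'll fit its pose to the masks and draw the fit on an enlarged crop.

```bash
cat >> h.py <<'E'
def boxpts(x,y,z0,yaw):
    L=[(-.04,.046),(-.032,.046),(.04,.04)]
    P=[(a,b,z) for a,h in L for b in(-.031,.031) for z in(0,h)]
    c,s=np.cos(yaw),np.sin(yaw);return np.array([(x+c*a-s*b,y+s*a+c*b,z0+z) for a,b,z in P])
def hullmask(uv):
    m=np.zeros((384*4,512*4),np.uint8);cv2.fillConvexPoly(m,cv2.convexHull(np.int32(np.round(uv*4+2))),1);return m
E
python3 - <<'E'
from h import *
from scipy.optimize import minimize
C=cam("wrist");im=r.snapshot("wrist");best=None
for d in r.masks_of("wrist","spare_tray_center"):
    m=d["pixels"];px=im[m];
    sat=np.median(px.max(1).astype(int)-px.min(1))
    v,u=np.nonzero(m);print(round(d["p"],2),sat,u.mean().round(),v.mean().round())
    if best is None or sat<best[0]:best=(sat,m)
m=best[1];v,u=np.nonzero(m);H=hullmask(np.c_[u,v].astype(float))
def cost(q):
    B=hullmask(proj(C,boxpts(q[0],q[1],0,q[2])));return 1-(B&H).sum()/max(1,(B|H).sum())
rs=[minimize(cost,[.483,-.423,y0],method="Nelder-Mead",options=dict(initial_simplex=[[.483,-.423,y0],[.491,-.423,y0],[.483,-.415,y0],[.483,-.423,y0+.15]])) for y0 in(np.pi-.27,-.27)]
for q in rs:print(np.round(q.x,4),round(q.fun,4),np.degrees(q.x[2]))
big=cv2.resize(im[:,:,::-1],None,fx=8,fy=8,interpolation=2)
P=proj(C,boxpts(*rs[0].x[:2],0,rs[0].x[2]))
for p in P:cv2.circle(big,tuple(int(8*a+4) for a in p),6,(0,255,0),2)
cu,cv=int(u.mean()*8),int(v.mean()*8);cv2.imwrite("pics/c1.png",big[cv-300:cv+300,cu-350:cu+350])
E
```

```text
0.88 2.0 250.0 183.0
0.86 64.0 258.0 292.0
0.85 63.0 260.0 41.0
0.71 116.0 163.0 224.0
[ 0.4831 -0.4222  2.8966] 0.0679 165.96012548889826
[ 0.4833 -0.4224 -0.2445] 0.0896 -14.010659368935285
```

View pics/c1.png

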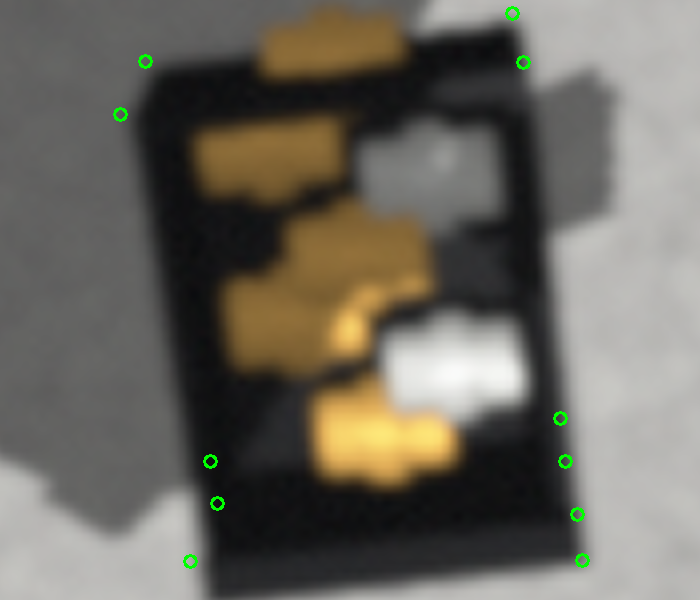

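The crop shows the spare tray: black walls with brass and steel fittings inside. One brass piece overhangs the near wall at (330,45), and the lip is at the far end, around (395,575). The overhanging brass biased the fit, so I'll refit using only the dark pixels.

```bash
cat >> h.py <<'E'
def fitblack(q0,c="wrist",thr=62,roi=None):
    from scipy.optimize import minimize
    C=cam(c);im=r.snapshot(c);g=cv2.resize(im,None,fx=4,fy=4,interpolation=1).max(2)
    m=(g<thr).astype(np.uint8);uv=proj(C,boxpts(q0[0],q0[1],0,q0[2]));w=np.zeros_like(m)
    cv2.fillConvexPoly(w,cv2.convexHull(np.int32(uv*4)),1);w=cv2.dilate(w,np.ones((41,41)));m&=w
    m=cv2.morphologyEx(m,cv2.MORPH_OPEN,np.ones((7,7)))
    k=max(cv2.findContours(m,0,2)[0],key=cv2.contourArea);H=np.zeros_like(m);cv2.fillConvexPoly(H,cv2.convexHull(k),1)
    def cost(q):
        B=hullmask(proj(C,boxpts(q[0],q[1],0,q[2])));return 1-(B&H).sum()/max(1,(B|H).sum())
    a,b,y=q0;s=minimize(cost,q0,method="Nelder-Mead",options=dict(initial_simplex=[q0,[a+.008,b,y],[a,b+.008,y],[a,b,y+.1]]))
    return s.x,s.fun,im,C
E
python3 - <<'E'
from h import *
q,f,im,C=fitblack([.4845,-.4232,2.897]);print(np.round(q,4),round(f,4))
az=np.degrees(q[2])-180;R=toolR(az,35);print("az",az)
g=np.array([q[0],q[1],.14]) # hover
delta(g-0.0*R[:,2],R)
E
```

```text
[ 0.4843 -0.4216  2.8888] 0.0621
az -14.484481389154922
t 4.1 at [ 0.4487 -0.3999  0.3014] now travel [-0.041  -0.0074  0.1614] twist [-0.341 -5.822 -1.118] travel in target axes [ 0.0599 -0.0121  0.1551]
```

```bash
python3 -m crank '{"claw":[0,0,0,0,0,0],"travel":[[0,0,0.01],[0,0,0.01],[0,0,0],[0,0,0],[0,0,0],[0,0,0]],"twist":[[-0.068,-1.164,-0.224],[-0.068,-1.164,-0.224],[-0.068,-1.164,-0.224],[-0.068,-1.164,-0.224],[-0.068,-1.164,-0.224],[0,0,0]]}' | head -3
python3 - <<'E'
from h import *
q=[.4843,-.4216,2.8888];R=toolR(-14.5,35);f=np.array([np.cos(np.radians(-14.5)),np.sin(np.radians(-14.5)),0])
delta(np.array([q[0],q[1],.12])+.008*f,R);print(r.observe()["joint_pos"].round(1))
print("up in tool axes",R.T@[0,0,1])
q,f,im,C=fitblack(q);print(np.round(q,4),round(f,4))
P=proj(C,boxpts(*q[:2],0,q[2]));big=cv2.resize(im[:,:,::-1],None,fx=1.5,fy=1.5)
for p in P:cv2.circle(big,tuple(int(1.5*a) for a in p),3,(0,255,0),1)
cv2.imwrite("pics/w2.png",big)
E
```

```text
t: 4.7
eef_pos: [0.4473, -0.4011, 0.2791]
ee_rot: [[-0.821, 0.263, 0.506], [0.229, 0.965, -0.128], [-0.522, 0.011, -0.853]]
t 4.7 at [ 0.4473 -0.4011  0.2791] now travel [ 0.0411 -0.0117  0.1612] twist [ 0.02  -0.586 -0.158] travel in target axes [ 0.0511 -0.0106  0.1584]
[ 24.6   7.5  23.4 116.2 -35.6  34.8 147.4]
up in tool axes [-0.57357644  0.         -0.81915204]
[ 0.4842 -0.422   2.8897] 0.0585
```

View pics/w2.png

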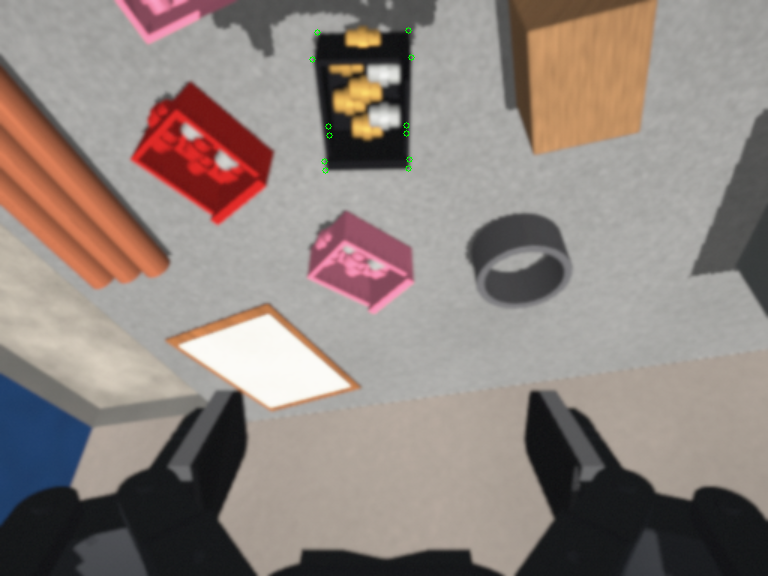

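The green model points sit on the tray's corners at (313,60)–(410,165), so its pose is (0.484, -0.422). Joint 7 is close to its limit, so I'll descend carefully with about 33° of tilt.

```bash
python3 -m crank '{"claw":[0,0,0,0,0,0,0],"travel":[[0.007,-0.002,0.027],[0.007,-0.002,0.027],[0.007,-0.002,0.027],[0.007,-0.002,0.027],[0.007,-0.002,0.027],[0.006,-0.002,0.026],[0,0,0]],"twist":[[0,-0.04,-0.026],[0,-0.04,-0.026],[0,-0.04,-0.026],[0,-0.04,-0.026],[0,-0.04,-0.026],[0,-0.04,-0.026],[0,0,0]]}' | head -3
python3 - <<'E'
from h import *
q=[.4842,-.422,2.8897];a=-14.43
for t in(33,35):
  R=toolR(a,t);f=np.array([np.cos(np.radians(a)),np.sin(np.radians(a)),0])
  delta(np.array([q[0],q[1],.018])+.008*f,R);print(r.observe()["joint_pos"].round(1))
E
```

```text
t: 5.45
eef_pos: [0.4944, -0.4231, 0.1236]
ee_rot: [[-0.818, 0.245, 0.52], [0.208, 0.97, -0.129], [-0.536, 0.003, -0.844]]
t 5.45 at [ 0.4944 -0.4231  0.1236] now travel [ 0.0584 -0.0018  0.0881] twist [ 0.048 -0.101  0.023] travel in target axes [ 0.0593 -0.0015  0.0875]
[ 60.5  25.5 -20.7 117.2 -33.9  12.2 151.2]
t 5.45 at [ 0.4944 -0.4231  0.1236] now travel [ 0.0584 -0.0018  0.0881] twist [ 0.049 -0.434  0.022] travel in target axes [ 0.0623 -0.0015  0.0853]
[ 60.5  25.5 -20.7 117.2 -33.9  12.2 151.2]
```

```bash
cat > lg.py <<'E'
from h import *
import json
s=r.observe();open("log.jsonl","a").write(json.dumps([np.array(s[k]).tolist() for k in("joint_pos","eef_pos","ee_rot")])+"\n")
print(round(s["t"],2),np.round(s["eef_pos"],3),np.round(s["joint_pos"],1))
E
python3 lg.py
python3 -m crank '{"claw":[0,0,0,0,0],"travel":[[-0.018,0,-0.028],[-0.018,0,-0.028],[-0.018,0,-0.028],[-0.018,0,-0.028],[-0.018,0,-0.028]],"twist":[[0,0,0],[0,0,0],[0,0,0],[0,0,0],[0,0,0]]}' >/dev/null; python3 lg.py
python3 -m crank '{"claw":[0,0,0],"travel":[[0,0,0],[0,0,0],[0,0,0]],"twist":[[0,1.2,0],[0,1.2,0],[0,1.2,0]]}' >/dev/null; python3 lg.py
python3 -m crank '{"claw":[0,0,0],"travel":[[0,0,0],[0,0,0],[0,0,0]],"twist":[[0,1.2,0],[0,0.8,0],[0,0,0]]}' >/dev/null; python3 lg.py
cat > kin.py <<'E'
import numpy as np,json
from scipy.spatial.transform import Rotation as Ro
from scipy.optimize import least_squares
def fk(q,p,s):
    # p: d0,o1, L1,a1, L2,a2, a3,d3,o7 , o246
    q=np.radians(q)*np.array(s)
    def T(R=None,t=(0,0,0)):
        M=np.eye(4);M[:3,3]=t
        if R is not None:M[:3,:3]=R.as_matrix()
        return M
    z=lambda a:T(Ro.from_euler('z',a));y=lambda a:T(Ro.from_euler('y',a))
    return T(t=(0,0,p[0]))@z(q[0]+p[1])@y(q[1]+p[9])@T(t=(p[3],0,p[2]))@z(q[2])@y(q[3]+p[10])@T(t=(p[5],0,p[4]))@z(q[4]+p[12])@y(q[5]+p[11])@T(t=(p[6],0,p[7]))@z(q[6]+p[8])
E
cat > fit.py <<'E'
from kin import *;import itertools
D=[json.loads(l) for l in open("log.jsonl")]
D+=[[[-70.122,26.897,-2.783,87.875,1.384,65.376,-4.717],[.248,.627,.238],[[-0.93,.367,-.001],[.367,.93,-.002],[0,-.002,-1]]],
[[24.6,7.5,23.4,116.2,-35.6,34.8,147.4],[.4473,-.4011,.2791],[[-0.821,.263,.506],[.229,.965,-.128],[-.522,.011,-.853]]]]
def res(p,s):
    o=[]
    for q,x,R in D:
        M=fk(q,p,s);o+=list(M[:3,3]-x)+list((M[:3,:3]-np.array(R)).ravel()*.3)
    return o
B=[]
for s1,s3,s5,s7 in itertools.product((1,-1),repeat=4):
  for o7 in (0,np.pi/2,np.pi,-np.pi/2):
    s=[s1,1,s3,1,s5,1,s7];v=least_squares(res,[.33,0,.4,0,.4,0,0,.3,o7,0,0,0,0],args=(s,),max_nfev=60)
    B.append((v.cost,s,v.x))
B.sort(key=lambda b:b[0])
for b in B[:4]:print(b[0],b[1],np.round(b[2],3))
json.dump([B[0][1],B[0][2].tolist()],open("kin.json","w"));print(np.round(np.abs(res(B[0][2],B[0][1])).max(),4))
E
python3 fit.py
```

```text
5.45 [ 0.494 -0.423  0.124] [ 60.5  25.5 -20.7 117.2 -33.9  12.2 151.2]
5.95 [ 0.495 -0.424  0.298] [ 51.5  11.4  -9.  108.6 -24.8  33.2 136.6]
6.25 [ 0.495 -0.425  0.298] [ 40.7  17.5  -2.5  94.5  -4.   57.7 116. ]
6.55 [ 0.498 -0.423  0.295] [ 37.2  22.8  -1.2  86.6   1.   71.2 111.8]
0.0001461939159433956 [-1, 1, -1, 1, 1, 1, -1] [ 2.500e-01 -6.200e-02  5.180e-01  9.000e-03 -4.690e-01 -1.200e-02
 -8.000e-03  2.760e-01  1.515e+00 -1.000e-03  3.110e+00 -3.096e+00
 -5.000e-03]
0.0001461939159434019 [-1, 1, -1, 1, -1, 1, -1] [ 2.500e-01 -6.200e-02  5.180e-01  9.000e-03  4.690e-01  1.200e-02
 -8.000e-03  2.760e-01  1.515e+00 -1.000e-03 -3.200e-02  4.500e-02
  5.000e-03]
0.00014619391594340703 [-1, 1, 1, 1, -1, 1, -1] [ 0.25  -0.062 -0.518 -0.009  0.469  0.012 -0.008  0.276  1.515 -3.143
  3.11   0.045  0.005]
0.00014619391594340882 [-1, 1, -1, 1, -1, 1, -1] [ 2.500e-01 -6.200e-02  5.180e-01  9.000e-03  4.690e-01  1.200e-02
 -8.000e-03  2.760e-01  1.515e+00 -1.000e-03 -3.200e-02  4.500e-02
  5.000e-03]
0.0047
```

```bash
cat > ik.py <<'E'
from kin import *
s,p=json.load(open("kin.json"));lo=np.array([-148.3,-19.14,-79.39,5.75,-59.74,12.07,-152.46]);hi=np.array([148.3,114.17,73.82,140.21,239.74,113.84,152.46])
from h import toolR
rng=np.random.default_rng(0)
def solve(pos,R,n=60,m=3):
    out=[]
    for _ in range(n):
        q0=rng.uniform(lo+m,hi-m)
        def f(q):
            M=fk(q,p,s);return np.r_[(M[:3,3]-pos)*10,(M[:3,:3]-R).ravel()*3,1e-4*(q-q0)]
        v=least_squares(f,q0,bounds=(lo+m,hi-m),max_nfev=80)
        M=fk(v.x,p,s)
        if np.linalg.norm(M[:3,3]-pos)<.004 and np.abs(M[:3,:3]-R).max()<.02: out.append(v.x)
    return np.array(out)
if __name__=="__main__":
  flip=np.diag([-1,-1,1.])
  T={"bench fwd":((.492,-.424,.018),-14.4),"bench back":((.476,-.42,.018),165.6),"bay":((.68,.035,.11),-3)}
  for k,(pos,az) in T.items():
    for t in(33,40):
      for fl in(0,1):
        R=toolR(az,t)@(flip if fl else np.eye(3));o=solve(np.array(pos),R)
        print(k,t,fl,len(o))
        if len(o):
            mg=np.minimum(o-lo,hi-o).min(1)
            for i in np.argsort(-mg)[:3]:print("   ",mg[i].round(1),o[i].round())
E
time python3 ik.py
```

```text
bench fwd 33 0 31
    12.1 [ 92.  58. -64. 118.  94.  24.  46.]
    10.0 [ 91.  57. -62. 118.  93.  22.  46.]
    7.6 [ 95.  66. -72. 118.  97.  33.  48.]
bench fwd 33 1 15
    13.7 [  92.   60.  -66.  118.   94.   26. -134.]
    13.7 [  92.   60.  -66.  118.   94.   26. -134.]
    12.6 [  93.   61.  -67.  118.   95.   27. -133.]
bench fwd 40 0 25
    11.5 [ 96.  64. -68. 120. 111.  24.  35.]
    10.4 [ 96.  63. -66. 120. 112.  22.  34.]
    8.3 [ 98.  68. -71. 120. 111.  28.  38.]
bench fwd 40 1 11
    9.3 [  97.   66.  -70.  120.  111.   26. -143.]
    7.8 [  96.   65.  -68.  120.  111.   24. -145.]
    7.8 [  98.   69.  -72.  120.  111.   29. -141.]
bench back 33 0 40
    35.9 [ 22.  53.  18.  80.  -0.  78. -67.]
    35.9 [ 23.  53.  16.  80.   1.  78. -68.]
    35.7 [ 27.  52.   9.  80.   6.  78. -72.]
bench back 33 1 42
    35.9 [ 23.  53.  16.  80.   2.  78. 112.]
    35.9 [ 25.  53.  14.  80.   3.  78. 111.]
    35.7 [ 27.  52.   9.  80.   6.  78. 108.]
bench back 40 0 39
    28.1 [ 24.  56.  13.  75.   5.  86. -70.]
    28.0 [ 25.  56.  13.  75.   5.  86. -70.]
    28.0 [ 25.  56.  13.  75.   5.  86. -70.]
bench back 40 1 35
    28.2 [ 22.  57.  17.  75.   3.  86. 112.]
    28.1 [ 23.  57.  16.  75.   3.  86. 111.]
    28.1 [ 18.  58.  25.  75.  -3.  86. 116.]
bay 33 0 40
    19.8 [ 35.  40. -57. 115.  87.  32.   9.]
    19.4 [ 37.  42. -60. 115.  89.  34.   9.]
    17.9 [ 33.  39. -54. 115.  86.  30.   9.]
bay 33 1 0
bay 40 0 35
    18.6 [ 35.  40. -56. 119. 105.  31.  -8.]
    17.9 [ 34.  39. -55. 119. 105.  30.  -9.]
    12.4 [ 29.  35. -47. 119. 105.  24. -12.]
bay 40 1 0
real	0m18.585s
user	0m19.123s
sys	0m0.044s
```

```bash
cat > sim.py <<'E'
from ik import *
def step(q,pos,R,post=None,k=0):
    t=q if post is None else q+k*(post-q)
    f=lambda x:(lambda M:np.r_[(M[:3,3]-pos)*10,Ro.from_matrix(M[:3,:3].T@R).as_rotvec()*5,3e-4*(x-t)])(fk(x,p,s))
    v=least_squares(f,np.clip(q,lo+.3,hi-.3),bounds=(lo+.2,hi-.2),max_nfev=15);return v.x
def path(q,A,B,n,**k):
    Ra,Rb=A[1],B[1];w=Ro.from_matrix(Ra.T@Rb).as_rotvec()
    for i in range(1,n+1):
        q=step(q,A[0]+(B[0]-A[0])*i/n,Ra@Ro.from_rotvec(w*i/n).as_matrix(),**k)
    return q
E
python3 - <<'E'
from sim import *
q=np.array([-70.122,26.897,-2.783,87.875,1.384,65.376,-4.717])
X=lambda q:(lambda M:(M[:3,3],M[:3,:3]))(fk(q,p,s))
R=X(q)[1];P=[X(q)[0]]+[np.array(a) for a in((.3346,.4364,.2798),(.4208,.2464,.3199),(.4379,.0459,.3196),(.4555,-.1545,.3197),(.4480,-.4000,.3010))]
D=[json.loads(l) for l in open("log.jsonl")]
for post,k in((None,0),(q.copy(),.05)):
    x=q.copy()
    for a,b in zip(P,P[1:]): x=path(x,(a,R),(b,R),6,post=post,k=k)
    print("sim t3.8",x.round(1),"real [7.9 20.1 40.6 95.4 -13.6 69.5 119.5]")
    for i in range(3):
        y=path(np.array(D[i][0]),(np.array(D[i][1]),np.array(D[i][2])),(np.array(D[i+1][1]),np.array(D[i+1][2])),5,post=post,k=k)
        print(y.round(1),np.round(D[i+1][0],1))
E
```

```text
sim t3.8 [  7.3  20.2  39.8  94.6 -12.2  69.1 117.6] real [7.9 20.1 40.6 95.4 -13.6 69.5 119.5]
[ 55.8  11.2 -13.8 108.9 -24.   33.5 135.6] [ 51.5  11.4  -9.  108.6 -24.8  33.2 136.6]
[ 42.3  17.3  -4.   95.   -3.8  57.1 116.3] [ 40.7  17.5  -2.5  94.5  -4.   57.7 116. ]
[ 37.6  22.5  -1.5  87.1   1.5  70.2 112.2] [ 37.2  22.8  -1.2  86.6   1.   71.2 111.8]
sim t3.8 [  8.1  20.   38.8  94.6 -11.8  69.1 117.3] real [7.9 20.1 40.6 95.4 -13.6 69.5 119.5]
[ 52.9  11.1 -10.4 108.9 -25.2  33.8 136.6] [ 51.5  11.4  -9.  108.6 -24.8  33.2 136.6]
[ 37.   17.2   2.7  95.   -6.3  57.2 118.3] [ 40.7  17.5  -2.5  94.5  -4.   57.7 116. ]
[ 33.8  22.5   3.9  87.1  -0.6  70.2 113.9] [ 37.2  22.8  -1.2  86.6   1.   71.2 111.8]
```

```bash
cat > plan.py <<'E'
from sim import *
q0=np.array([37.2,22.8,-1.2,86.6,1.0,71.2,111.8])
X=lambda q:(lambda M:(M[:3,3],M[:3,:3]))(fk(q,p,s))
def Rt(az,dirn,tilt): # down with forward az, then tilt fingers toward az+dirn
    a=np.radians(az+dirn);ax=np.array([np.sin(a),-np.cos(a),0]);return Ro.from_rotvec(-ax*-np.radians(tilt)).as_matrix()@toolR(az,0) if False else Ro.from_rotvec(ax*-np.radians(-tilt)).as_matrix()@toolR(az,0)
def run(q,wps,n=10,verb=True):
    cur=X(q);worst=99
    for w in wps:
        pos,R=np.array(w[0]),w[1];m=99
        for i in range(1,n+1):
            Ra=cur[1];ww=Ro.from_matrix(Ra.T@R).as_rotvec()
            q=step(q,cur[0]+(pos-cur[0])*i/n,Ra@Ro.from_rotvec(ww*i/n).as_matrix());m=min(m,np.minimum(q-lo,hi-q).min())
        cur=(pos,R);M=X(q);e=np.linalg.norm(M[0]-pos)*1e3;er=np.degrees(Ro.from_matrix(M[1].T@R).magnitude())
        worst=min(worst,m)
        if verb:print(w[2],q.round(),"marg",m.round(1),"err",e.round(1),er.round(1))
    return q,worst
E
python3 - <<'E'
from plan import *
assert np.allclose(Rt(-14,0,35),toolR(-14,35)),(Rt(-14,0,35),toolR(-14,35))
h=(.495,-.424,.298)
F=lambda t:toolR(-14.4,t)
for sd in(90,-90):
  for st in(35,50):
    print("side",sd,st)
    q,w=run(q0,[(h,Rt(-14.4,sd,st),"side"),(h,Rt(-14.4,sd/2,45),"diag"),(h,F(35),"fwd"),((.492,-.424,.018),F(35),"grasp"),(h,F(35),"up"),((.45,-.1,.3),toolR(-8,35),"mid"),((.50,.035,.16),toolR(-3,35),"prebay"),((.68,.035,.13),toolR(-3,35),"bay")])
print("A: back")
for sgn in(1,-1):
  Rv=toolR(165.6,0);print(sgn)
  W=[(h,toolR(165.6-sgn*90 if False else -14.4+180*0,0),"x")]
  W=[(h,toolR(-14.4+a*sgn,0),f"rot{a}") for a in(60,120,180)]+[(h,toolR(165.6,35),"tilt"),((.476,-.42,.018),toolR(165.6,35),"grasp"),((.45,-.3,.3),toolR(165.6,35),"up")]
  for sg2 in(1,-1):
    W2=[((.47,-.1,.3),toolR(165.6+sg2*a,35),f"r{a}") for a in((50,100,150,191.4) if sg2>0 else(50,100,140,168.6))]+[((.50,.035,.16),toolR(-3,35),"prebay"),((.68,.035,.13),toolR(-3,35),"bay")]
    print(" ",sg2);run(q0,W+W2)
E
```

```text
side 90 35
side [ 53.  33.  -7.  77. -24.  91. 125.] marg 23.0 err 0.0 0.0
diag [ 63.  22. -12.  98. -45.  64. 149.] marg 3.8 err 0.0 0.0
fwd [ 52.  11.  -9. 110. -30.  32. 141.] marg 3.8 err 0.0 0.0
grasp [ 62.  35. -22. 113. -31.  12. 152.] marg 0.2 err 39.6 6.1
up [ 60.  11. -18. 110. -26.  31. 138.] marg 0.2 err 0.0 0.0
mid [ 50. -16. -34. 133. -30.  28. 120.] marg 3.3 err 0.0 0.0
prebay [ 75. -15. -79. 139. -47.  12. 123.] marg 0.2 err 56.8 0.7
bay [ 29.  33. -48. 116.  83.  24.   9.] marg 0.2 err 0.0 0.0
side 90 50
side [ 57.  38. -10.  74. -32.  99. 126.] marg 14.4 err 0.0 0.0
diag [ 62.  22. -11.  98. -45.  64. 149.] marg 3.5 err 0.0 0.0
fwd [ 52.  11.  -8. 110. -30.  32. 141.] marg 3.5 err 0.0 0.0
grasp [ 62.  35. -22. 113. -31.  12. 152.] marg 0.2 err 39.6 6.1
up [ 60.  11. -18. 110. -26.  31. 138.] marg 0.2 err 0.0 0.0
mid [ 50. -16. -34. 133. -30.  28. 120.] marg 3.3 err 0.0 0.0
prebay [ 75. -15. -79. 139. -47.  12. 123.] marg 0.2 err 56.8 0.7
bay [ 29.  33. -48. 116.  83.  24.   9.] marg 0.2 err 0.0 0.0
side -90 35
side [19. 19.  6. 99. 38. 59. 83.] marg 37.9 err 0.0 0.0
[... 3431 characters left out ...]
r 0.0 0.0
rot180 [ 14.  25.  32.  87. -13.  71. -56.] marg 41.7 err 0.0 0.0
tilt [ 15.  43.  33.  65.  -2. 106. -58.] marg 7.7 err 0.0 0.0
grasp [ 16.  57.  29.  78.  -8.  81. -61.] marg 10.6 err 0.0 0.0
up [  4.  31.  33.  84.  -1. 100. -66.] marg 13.5 err 0.0 0.0
r50 [ -10.   22.   40.   99.  -30.   95. -118.] marg 11.4 err 0.0 0.0
r100 [ -27.   12.   62.  114.  -45.   75. -152.] marg 0.2 err 0.0 0.0
r140 [ -30.    7.   74.  132.  -60.   53. -152.] marg 0.2 err 106.8 10.1
r168.6 [ -18.   -3.   74.  140.  -60.   41. -152.] marg 0.2 err 208.7 19.5
prebay [ -21.    5.   74.  140.  -60.   47. -152.] marg 0.2 err 271.7 24.4
bay [  65.   45.  -47.  120.  -60.   12. -152.] marg 0.2 err 227.8 33.9
```

```bash
cat > planA.py <<'E'
from plan import *
h=(.495,-.424,.298)
def W(t=35,sp=(.56,-.33,.32),x1=.53,z1=.29):
  return [(h,toolR(-14.4-a,0),f"rot{a}") for a in(60,120,180)]+[(h,toolR(165.6,t),"tilt"),((.476,-.42,.018),toolR(165.6,t),"grasp"),((.476,-.42,.2),toolR(165.6,t),"up")]+\
  [(sp,toolR(165.6+a,t),f"r{a}") for a in(50,100,150,191.4)]+[((x1,-.2,z1),toolR(-3,t),"lat"),((x1,.035,z1),toolR(-3,t),"prebay"),((.67,.035,.14),toolR(-3,t),"in"),((.68,.035,.11),toolR(-3,t),"bay")]
if __name__=="__main__":
  for k in(dict(t=35),dict(t=32),dict(t=38),dict(t=35,sp=(.6,-.3,.25)),dict(t=35,z1=.25,x1=.55)):
    print(k);run(q0,W(**k))
E
python3 planA.py
```

```text
{'t': 35}
rot60 [30. 22. 10. 88. -3. 70. 56.] marg 41.3 err 0.0 0.0
rot120 [22. 23. 21. 88. -8. 70. -0.] marg 41.4 err 0.0 0.0
rot180 [ 14.  25.  32.  87. -13.  71. -56.] marg 41.7 err 0.0 0.0
tilt [ 15.  43.  33.  65.  -2. 106. -58.] marg 7.7 err 0.0 0.0
grasp [ 16.  57.  29.  78.  -8.  81. -61.] marg 10.6 err 0.0 0.0
up [ 14.  45.  32.  74.  -3.  95. -59.] marg 18.7 err 0.0 0.0
r50 [ -0.  33.  25.  77.  17.  89. -33.] marg 19.0 err 0.0 0.0
r100 [-1. 18. 19. 97. 33. 59. -2.] marg 27.5 err 0.0 0.0
r150 [ 14.   8.  10. 111.  17.  28.  57.] marg 16.3 err 0.0 0.0
r191.4 [ 39.   9.  -5. 109. -30.  36. 142.] marg 10.8 err 0.0 0.0
lat [ 33.   1. -10. 122. -28.  26. 131.] marg 11.5 err 0.0 0.0
prebay [ 23.  -4. -32. 127.   8.  21.  71.] marg 8.8 err 0.0 0.0
in [ 12.  25. -24. 117.  66.  12.  19.] marg 0.2 err 0.0 0.0
bay [ 12.  29. -24. 117.  79.  12.   8.] marg 0.2 err 0.0 0.0
{'t': 32}
rot60 [30. 22. 10. 88. -3. 70. 56.] marg 41.3 err 0.0 0.0
rot120 [22. 23. 21. 88. -8. 70. -0.] marg 41.4 err 0.0 0.0
rot180 [ 14.  25.  32.  87. -13.  71. -56.] marg 41.7 err 0.0 0.0
tilt [ 15.  41.  33.  6
[... 2665 characters left out ...]
rr 0.0 0.0
tilt [ 15.  43.  33.  65.  -2. 106. -58.] marg 7.7 err 0.0 0.0
grasp [ 16.  57.  29.  78.  -8.  81. -61.] marg 10.6 err 0.0 0.0
up [ 14.  45.  32.  74.  -3.  95. -59.] marg 18.7 err 0.0 0.0
r50 [ -0.  33.  25.  77.  17.  89. -33.] marg 19.0 err 0.0 0.0
r100 [-1. 18. 19. 97. 33. 59. -2.] marg 27.5 err 0.0 0.0
r150 [ 14.   8.  10. 111.  17.  28.  57.] marg 16.3 err 0.0 0.0
r191.4 [ 39.   9.  -5. 109. -30.  36. 142.] marg 10.8 err 0.0 0.0
lat [ 31.   6. -10. 123. -30.  21. 134.] marg 8.5 err 0.0 0.0
prebay [  4.   2. -14. 128.  19.  16.  62.] marg 2.7 err 0.0 0.0
in [ 12.  25. -24. 117.  66.  12.  19.] marg 0.2 err 0.0 0.0
bay [ 12.  29. -24. 117.  79.  12.   8.] marg 0.2 err 0.0 0.0
```

```bash
python3 -m crank '{"claw":[0,0,0,0,0,0,0,0],"travel":[[0,0,0],[0,0,0],[0,0,0],[0,0,0],[0,0,0],[0,0,0],[0,0,0],[0,0,0]],"twist":[[0,0,1.25],[0,0,1.25],[0,0,1.25],[0,0,1.25],[0,0,1.25],[0,0,1.25],[0,0,1.25],[0,0,1.25]]}' >/dev/null; python3 lg.py
python3 -m crank '{"claw":[0,0,0,0,0,0,0,0],"travel":[[0,0,0],[0,0,0],[0,0,0],[0,0,0],[0,0,0],[0,0,0],[0,0,0],[0,0,0]],"twist":[[0,0,1.25],[0,0,1.25],[0,0,1.25],[0,0,1.25],[0,0,1.25],[0,0,1.25],[0,0,1.25],[0,0,1.25]]}' >/dev/null; python3 lg.py
python3 -m crank '{"claw":[0,0,0,0,0,0,0,0],"travel":[[0,0,0],[0,0,0],[0,0,0],[0,0,0],[0,0,0],[0,0,0],[0,0,0],[0,0,0]],"twist":[[0,0,1.25],[0,0,1.25],[0,0,1.25],[0,0,1.25],[0,0,1.25],[0,0,1.25],[0,0,1.25],[0,0,1.25]]}' >/dev/null; python3 lg.py
python3 - <<'E'
from h import *
delta([.476,-.42,.20],toolR(165.57,35))
E
```

```text
7.35 [ 0.493 -0.424  0.296] [29.3 22.5 10.5 87.5 -3.7 70.9 55.6]
8.15 [ 0.494 -0.424  0.296] [20.8 23.2 22.6 88.  -8.7 71.  -0.1]
8.95 [ 0.493 -0.424  0.296] [ 12.1  25.   35.5  88.5 -14.5  71.7 -54.9]
t 8.95 at [ 0.4935 -0.4244  0.296 ] now travel [-0.017  -0.0002  0.0962] twist [ 0.021 -5.726 -0.05 ] travel in target axes [0.0403 0.     0.089 ]
```

```bash
python3 -m crank '{"claw":[0,0,0,0],"travel":[[-0.004,0,0.024],[-0.004,0,0.024],[-0.004,0,0.024],[-0.005,0,0.024]],"twist":[[0,0,0],[0,0,0],[0,0,0],[0,0,0]]}' >/dev/null
python3 -m crank '{"claw":[0,0,0,0,0,0,0],"travel":[[0,0,0],[0,0,0],[0,0,0],[0,0,0],[0,0,0],[0,0,0],[0,0,0]],"twist":[[0.004,-0.954,-0.008],[0.004,-0.954,-0.008],[0.004,-0.954,-0.008],[0.004,-0.954,-0.008],[0.004,-0.954,-0.008],[0.004,-0.954,-0.008],[0,0,0]]}' >/dev/null; python3 lg.py
python3 - <<'E'
from h import *
R=toolR(165.57,35);delta([.4765,-.42,.018],R)
q,f,im,C=fitblack([.4842,-.422,2.8897]);print(np.round(q,4),round(f,4))
E
```

```text
10.05 [ 0.478 -0.419  0.197] [ 13.2  46.3  35.4  75.6  -6.8  95.5 -56.3]
t 10.05 at [ 0.4781 -0.4189  0.197 ] now travel [0.1022 0.0017 0.147 ] twist [0.045 0.034 0.08 ] travel in target axes [0.1017 0.0015 0.1474]
[ 0.4859 -0.4226  2.901 ] 0.0295
```

```bash
python3 -m crank '{"claw":[0,0,0,0,0,0,0,0],"travel":[[0.017,0.0003,0.0245],[0.017,0.0003,0.0245],[0.017,0.0003,0.0245],[0.017,0.0003,0.0245],[0.017,0.0003,0.0245],[0.0057,0,0.0082],[0.0057,0,0.0082],[0.0057,0,0.008]],"twist":[[0.02,0.017,0.02],[0.02,0.017,0.02],[0,0,0],[0,0,0],[0,0,0],[0,0,0],[0,0,0],[0,0,0]]}'; python3 lg.py
python3 - <<'E'
from h import *
delta([.477,-.4204,.018],toolR(165.9,35))
im=r.snapshot("wrist");cv2.imwrite("pics/w3.png",cv2.resize(im[:,:,::-1],(800,600)))
E
```

```text
t: 10.9
eef_pos: [0.4754, -0.4219, 0.0212]
ee_rot: [[0.795, -0.249, -0.553], [-0.204, -0.968, 0.143], [-0.571, -0.001, -0.821]]
contact_force: [0.2, 0.7, -0.3]
grip_width: 0.0854
finger_force: 0.0
10.9 [ 0.475 -0.422  0.021] [ 14.9  56.7  32.   80.3 -11.3  80.9 -57.6]
t 10.9 at [ 0.4754 -0.4219  0.0212] now travel [ 0.0028 -0.0018  0.0019] twist [-0.039 -0.033 -0.041] travel in target axes [ 0.0028 -0.0018  0.0019]
```

View pics/w3.png

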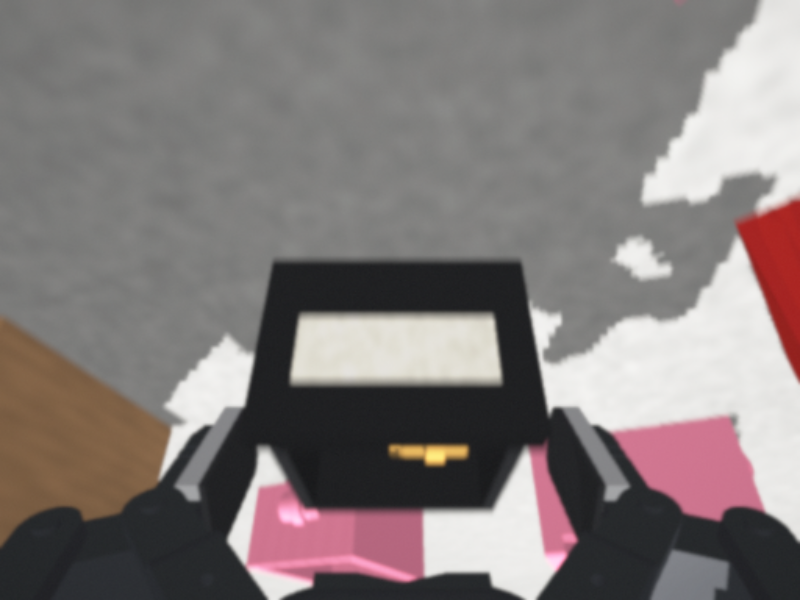

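The wrist view shows the label side of the tray at (400,350), centred between the fingers at (215,450) and (590,450). I'll close the gripper.

```bash
python3 -m crank '{"claw":[0,0,200,200,200,200,200,200],"travel":[[0.0028,-0.001,0.0019],[0,0,0],[0,0,0],[0,0,0],[0,0,0],[0,0,0],[0,0,0],[0,0,0]],"twist":[[-0.039,-0.033,-0.04],[0,0,0],[0,0,0],[0,0,0],[0,0,0],[0,0,0],[0,0,0],[0,0,0]]}' 60
python3 -m crank '{"claw":[200,200,200,200],"travel":[[0,0,0],[0,0,0],[0,0,0],[0,0,0]],"twist":[[0,0,0],[0,0,0],[0,0,0],[0,0,0]]}' 60; python3 lg.py
```

```text
t: 11.75
eef_pos: [0.477, -0.4209, 0.0173]
ee_rot: [[0.794, -0.243, -0.558], [-0.198, -0.97, 0.14], [-0.575, -0.001, -0.818]]
contact_force: [4.1, -1.2, 6.2]
grip_width: 0.0612
finger_force: 66.9
t: 12.15
eef_pos: [0.477, -0.4209, 0.0173]
ee_rot: [[0.794, -0.243, -0.558], [-0.198, -0.97, 0.14], [-0.575, -0.001, -0.818]]
contact_force: [4.3, -2.2, 5.0]
grip_width: 0.0612
finger_force: 67.0
12.15 [ 0.477 -0.421  0.017] [ 14.8  57.1  31.9  80.1 -11.2  80.9 -57.6]
```

```bash
cat > stack.py <<'E'
from h import *
from scipy.optimize import minimize
def stackpts(x,y,w,xl=.014):
    c,s=np.cos(w),np.sin(w)
    return boxpts(x,y,.048,w),boxpts(x+c*xl,y+s*xl,.008,w+np.pi)
def blackmask(im,uv,thr,grow=49):
    g=cv2.resize(im,None,fx=4,fy=4,interpolation=1).max(2);m=(g<thr).astype(np.uint8);w=np.zeros_like(m)
    cv2.fillConvexPoly(w,cv2.convexHull(np.int32(uv*4)),1);m&=cv2.dilate(w,np.ones((grow,grow)));m=cv2.morphologyEx(m,2,np.ones((5,5)))
    return m
E
python3 - <<'E'
from stack import *
C=cam("scene");im=r.snapshot("scene");q0=[.655,.037,-.05]
uv=np.vstack([proj(C,p) for p in stackpts(*q0)])
m=blackmask(im,uv,55);k=max(cv2.findContours(m,0,2)[0],key=cv2.contourArea);H=np.zeros_like(m);cv2.fillConvexPoly(H,cv2.convexHull(k),1)
def cost(q):
    B=0
    for P in stackpts(*q):B=B|hullmask(proj(C,P))
    return 1-(B&H).sum()/max(1,(B|H).sum())
a,b,y=q0;s=minimize(cost,q0,method="Nelder-Mead",options=dict(initial_simplex=[q0,[a+.01,b,y],[a,b+.01,y],[a,b,y+.1]]))
print(np.round(s.x,4),round(s.fun,4))
big=cv2.resize(im[:,:,::-1],None,fx=5,fy=5,interpolation=2)
for P,col in zip(stackpts(*s.x),((0,255,0),(0,0,255))):
    for p in proj(C,P):cv2.circle(big,tuple(int(5*v+2) for v in p),4,col,1)
c=uv.mean(0)*5;A=big[int(c[1])-300:int(c[1])+300,int(c[0])-200:int(c[0])+200]
C=cam("top");im=r.snapshot("top");big=cv2.resize(im[:,:,::-1],None,fx=5,fy=5,interpolation=2)
for P,col in zip(stackpts(*s.x),((0,255,0),(0,0,255))):
    for p in proj(C,P):cv2.circle(big,tuple(int(5*v+2) for v in p),4,col,1)
c=proj(C,[[a,b,.09]])[0]*5;B=big[int(c[1])-300:int(c[1])+300,int(c[0])-200:int(c[0])+200]
cv2.imwrite("pics/st.png",np.hstack([A,B]));print(A.shape,B.shape)
E
```

```text
[ 0.6667  0.0376 -0.11  ] 0.0237
(600, 400, 3) (600, 400, 3)
```

View pics/st.png

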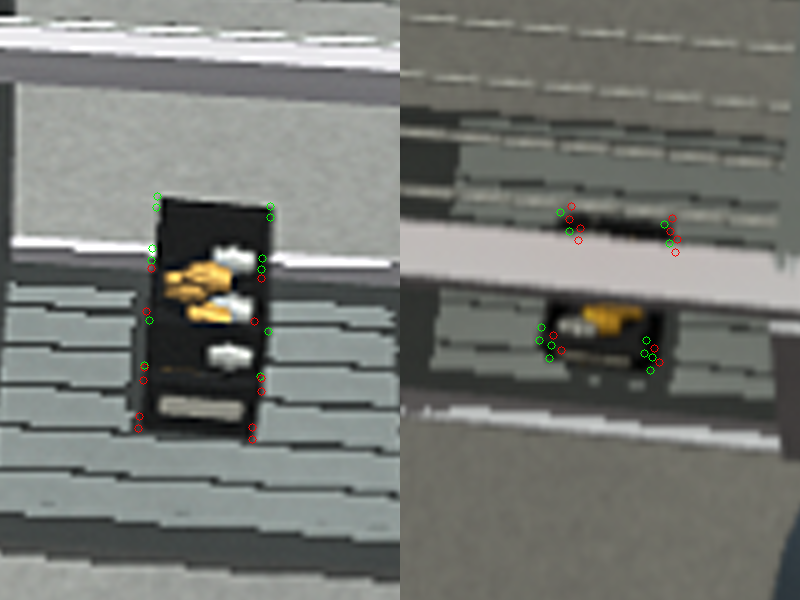

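The overlay shows the model corners on the stack's edges: left half, scene, (158,195)–(252,440); right half, top, about 1 px off. So the mid tray is near (0.667, 0.038). I'll lift the spare tray and begin turning it end for end, because the arm can only reach into the bay that way.

```bash
python3 -m crank '{"claw":[200,200,200,200,200,200,200],"travel":[[-0.006,0,-0.009],[-0.015,0,-0.022],[-0.0172,0,-0.0245],[-0.0172,0,-0.0245],[-0.0172,0,-0.0245],[-0.0172,0,-0.0245],[-0.0172,0,-0.0245]],"twist":[[0,0,0],[0,0,0],[0,0,0],[0,0,0],[0,0,0],[0,0,0],[0,0,0]]}'; python3 lg.py
python3 -m crank '{"claw":[200,200,200,200,200,200,200,200],"travel":[[0,0,0],[0,0,0],[0,0,0],[0,0,0],[0,0,0],[0,0,0],[0,0,0],[0,0,0]],"twist":[[-0.3,0,-0.42],[-0.574,0,-0.819],[-0.574,0,-0.819],[-0.574,0,-0.819],[-0.574,0,-0.819],[-0.574,0,-0.819],[-0.574,0,-0.819],[-0.574,0,-0.819]]}'; python3 lg.py
python3 - <<'E'
from h import *
delta([.57,-.33,.32],toolR(165.9+45,35))
E
```

```text
t: 12.95
eef_pos: [0.4763, -0.4202, 0.2041]
ee_rot: [[0.792, -0.244, -0.56], [-0.198, -0.97, 0.144], [-0.578, -0.003, -0.816]]
contact_force: [0.3, -0.6, -2.7]
grip_width: 0.0615
finger_force: 66.2
12.95 [ 0.476 -0.42   0.204] [ 13.4  46.   35.5  75.3  -6.7  96.3 -56.2]
t: 13.75
eef_pos: [0.4763, -0.4199, 0.2026]
ee_rot: [[0.697, 0.518, -0.495], [0.427, -0.855, -0.294], [-0.576, -0.006, -0.818]]
contact_force: [-1.0, -0.1, -2.3]
grip_width: 0.0611
finger_force: 66.1
13.75 [ 0.476 -0.42   0.203] [  5.3  36.8  29.9  89.6  14.1  74.7 -31.8]
t 13.75 at [ 0.4763 -0.4199  0.2026] now travel [ 0.0362 -0.0291 -0.1688] twist [-0.016  0.024  0.078] travel in target axes [ 0.0364 -0.0291 -0.1688]
```

```bash
python3 -m crank '{"claw":[200,200,200,200,200,200],"travel":[[0.006,-0.005,-0.028],[0.006,-0.005,-0.028],[0.006,-0.005,-0.028],[0.006,-0.005,-0.028],[0.006,-0.005,-0.028],[0.006,-0.004,-0.028]],"twist":[[0,0,0],[0,0,0],[0,0,0],[0,0,0],[0,0,0],[0,0,0]]}'>/dev/null; python3 lg.py
python3 -m crank '{"claw":[200,200,200,200,200,200,200,200],"travel":[[0,0,0],[0,0,0],[0,0,0],[0,0,0],[0,0,0],[0,0,0],[0,0,0],[0,0,0]],"twist":[[-0.574,0,-0.819],[-0.574,0,-0.819],[-0.574,0,-0.819],[-0.574,0,-0.819],[-0.574,0,-0.819],[-0.574,0,-0.819],[-0.574,0,-0.819],[-0.574,0,-0.819]]}' >/dev/null; python3 lg.py
python3 -m crank '{"claw":[200,200,200,200,200,200,200,200],"travel":[[0,0,0],[0,0,0],[0,0,0],[0,0,0],[0,0,0],[0,0,0],[0,0,0],[0,0,0]],"twist":[[-0.574,0,-0.819],[-0.574,0,-0.819],[-0.574,0,-0.819],[-0.574,0,-0.819],[-0.574,0,-0.819],[-0.574,0,-0.819],[-0.574,0,-0.819],[-0.574,0,-0.819]]}'; python3 lg.py
python3 - <<'E'
from h import *
delta([.57,-.33,.32],toolR(-6,35))
E
```

```text
14.35 [ 0.57 -0.33  0.32] [ -1.4  36.1  29.5  74.   12.   93.9 -34.1]
15.15 [ 0.569 -0.331  0.319] [-4.9 21.5 21.9 94.4 29.8 65.9 -7.8]
t: 15.95
eef_pos: [0.5683, -0.331, 0.3187]
ee_rot: [[-0.499, 0.797, 0.341], [0.654, 0.605, -0.455], [-0.569, -0.004, -0.823]]
contact_force: [-1.5, -0.1, -1.5]
grip_width: 0.0613
finger_force: 66.7
15.95 [ 0.568 -0.331  0.319] [  5.7   9.4  14.  109.2  29.   35.6  36.3]
t 15.95 at [ 0.5683 -0.331   0.3187] now travel [-0.0009  0.0019 -0.0009] twist [-4.482 -0.069 -6.384] travel in target axes [-0.002   0.0011 -0.0002]
```

```bash
python3 -m crank '{"claw":[200,200,200,200,200,200,200],"travel":[[0,0,0],[0,0,0],[0,0,0],[0,0,0],[0,0,0],[0,0,0],[0,0,0]],"twist":[[-0.374,-0.006,-0.532],[-0.374,-0.006,-0.532],[-0.374,-0.006,-0.532],[-0.374,-0.006,-0.532],[-0.374,-0.006,-0.532],[-0.374,-0.006,-0.532],[-0.374,-0.006,-0.532]]}' >/dev/null; python3 lg.py
python3 -m crank '{"claw":[200,200,200,200,200,200],"travel":[[0,0,0],[0,0,0],[0,0,0],[0,0,0],[0,0,0],[0,0,0]],"twist":[[-0.374,-0.006,-0.532],[-0.374,-0.006,-0.532],[-0.374,-0.006,-0.532],[-0.374,-0.006,-0.532],[-0.374,-0.006,-0.532],[0,0,0]]}'; python3 lg.py
python3 - <<'E'
from h import *
delta([.53,-.2,.30],toolR(-6,35))
delta([.53,.037,.30],toolR(-6,35))
E
```

```text
16.65 [ 0.568 -0.331  0.318] [ 24.4   7.9   2.7 110.8  -2.7  26.6  93.6]
t: 17.25
eef_pos: [0.5682, -0.3327, 0.3185]
ee_rot: [[-0.814, 0.11, 0.571], [0.091, 0.994, -0.062], [-0.574, 0.002, -0.819]]
contact_force: [0.4, -0.3, -2.5]
grip_width: 0.0613
finger_force: 66.7
17.25 [ 0.568 -0.333  0.319] [ 39.4  10.1  -6.7 108.2 -26.4  32.7 135.5]
t 17.25 at [ 0.5682 -0.3327  0.3185] now travel [ 0.0538  0.1276 -0.0149] twist [-0.019  0.009 -0.052] travel in target axes [ 0.0531  0.128  -0.0146]
t 17.25 at [ 0.5682 -0.3327  0.3185] now travel [ 0.0754  0.3632 -0.0296] twist [-0.019  0.009 -0.052] travel in target axes [ 0.0734  0.3637 -0.0288]
```

```bash
python3 -m crank '{"claw":[200,200,200,200,200,200],"travel":[[0.009,0.0212,-0.0025],[0.009,0.0212,-0.0025],[0.009,0.0212,-0.0025],[0.009,0.0212,-0.0025],[0.009,0.0212,-0.0025],[0.009,0.0212,-0.0025]],"twist":[[0,0,0],[0,0,0],[0,0,0],[0,0,0],[0,0,0],[0,0,0]]}' >/dev/null; python3 lg.py
python3 -m crank '{"claw":[200,200,200,200,200,200],"travel":[[0.0018,0.0196,-0.0012],[0.0018,0.0196,-0.0012],[0.0018,0.0196,-0.0012],[0.0018,0.0196,-0.0012],[0.0018,0.0196,-0.0012],[0.0018,0.0196,-0.0012]],"twist":[[0,0,0],[0,0,0],[0,0,0],[0,0,0],[0,0,0],[0,0,0]]}' >/dev/null; python3 lg.py
python3 -m crank '{"claw":[200,200,200,200,200,200,200],"travel":[[0.0018,0.0196,-0.0012],[0.0018,0.0196,-0.0012],[0.0018,0.0196,-0.0012],[0.0018,0.0196,-0.0012],[0.0018,0.0196,-0.0012],[0.0018,0.0196,-0.0012],[0,0,0]],"twist":[[0,0,0],[0,0,0],[0,0,0],[0,0,0],[0,0,0],[0,0,0],[0,0,0]]}'; python3 lg.py
python3 - <<'E'
from stack import *
C=cam("wrist");s=r.observe();im=r.snapshot("wrist");np.savez("w4.npz",im=im,K=C[0],D=C[1],R=C[2],t=C[3])
delta([.53,.037,.30],toolR(-6,35))
big=cv2.resize(im[:,:,::-1],(768,576))
for P,col in zip(stackpts(.6667,.0376,-.11),((0,255,0),(0,0,255))):
    for p in proj(C,P):cv2.circle(big,tuple(int(1.5*v) for v in p),3,col,1)
R=np.array(s["ee_rot"]);R0=toolR(165.9,35);T=boxpts(.485,-.4224,0,2.895)
Th=(T-[.477,-.4209,.0173])@R0@R.T+s["eef_pos"]
for p in proj(C,Th):cv2.circle(big,tuple(int(1.5*v) for v in p),3,(255,255,0),1)
cv2.imwrite("pics/w4.png",big)
E
```

```text
17.85 [ 0.53  -0.198  0.3  ] [ 30.9   0.9 -10.5 121.1 -19.3  24.9 119.4]
18.45 [ 0.53 -0.08  0.3 ] [ 24.1  -2.6 -20.1 124.5   1.3  22.8  86.5]
t: 19.15
eef_pos: [0.5301, 0.0406, 0.3004]
ee_rot: [[-0.812, 0.103, 0.574], [0.084, 0.995, -0.059], [-0.577, -0.0, -0.817]]
contact_force: [0.2, 0.1, -3.2]
grip_width: 0.0618
finger_force: 66.7
19.15 [0.53  0.041 0.3  ] [ 19.6  -2.3 -33.7 124.   23.8  26.4  51.2]
t 19.2 at [0.5301 0.0386 0.3002] now travel [ 0.     -0.0016  0.0002] twist [-0.011  0.035 -0.002] travel in target axes [ 0.     -0.0016  0.0002]
```

View pics/w4.png

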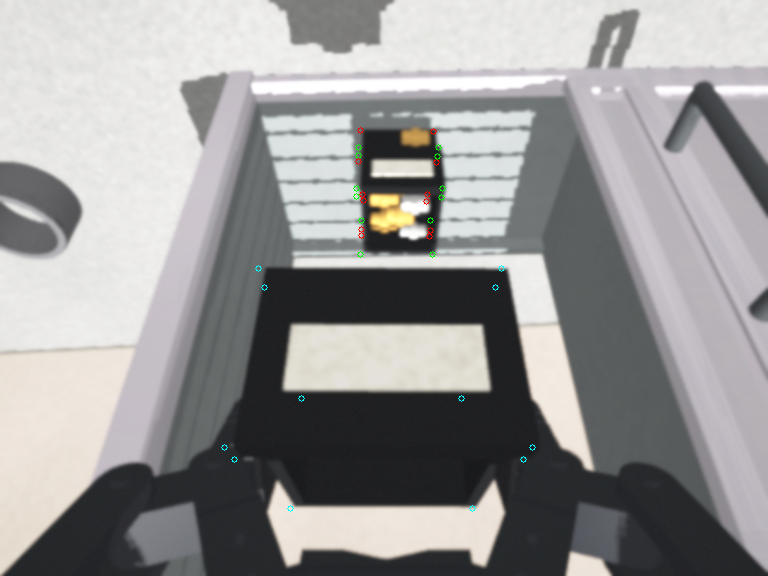

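The wrist view shows the stack in the bay: the mid lip's label at (402,168) and the low tray's end at (416,137). The held tray is in front at (385,360), and the door handle is on the right at (735,180). I'll refit both the stack and the held tray in this picture.

```bash
cat > fit4.py <<'E'
from stack import *
d=np.load("w4.npz");im=d["im"];C=(d["K"],d["D"],d["R"],d["t"]);s=r.observe();R=np.array(s["ee_rot"]);pos=np.array(s["eef_pos"])
def fit(pf,q0,st,thr,grow,hull=True):
    uv=np.vstack([proj(C,p) for p in pf(q0)]);m=blackmask(im,uv,thr,grow)
    if pf is held:m[int(4*303):]=0
    k=max(cv2.findContours(m,0,2)[0],key=cv2.contourArea);H=np.zeros_like(m)
    cv2.fillPoly(H,[cv2.convexHull(k) if hull else k],1)
    def cost(q):
        B=0
        for P in pf(q):B=B|hullmask(proj(C,P))
        if pf is held:B=B.copy();B[int(4*303):]=0
        return 1-(B&H).sum()/max(1,(B|H).sum())
    sx=[list(q0)]+[[v+(st[i] if i==j else 0) for i,v in enumerate(q0)] for j in range(len(q0))]
    v=minimize(cost,q0,method="Nelder-Mead",options=dict(initial_simplex=sx,maxiter=400));return v.x,v.fun
# held: tray bottom centre in (forward,left,up) from TCP, yaw err; lip in front
az=np.arctan2(-R[0,1],R[1,1])
def held(q):
    f=np.array([np.cos(az),np.sin(az),0]);l=np.array([-f[1],f[0],0]);b=pos+f*q[0]+l*q[1]
    return [boxpts(b[0],b[1],pos[2]+q[2],az+q[3])]
if __name__=="__main__":
    for thr in(45,60):
        print("stack",[np.round(v,4) for v in fit(lambda q:stackpts(*q),[.6667,.0376,-.09],[.006,.006,.06],thr,31)])
        print("stack free low",[np.round(v,4) for v in fit(lambda q:stackpts(*q),[.6667,.0376,-.09,.014],[.006,.006,.06,.004],thr,31)])
    print("az",np.degrees(az));print("held",[np.round(v,4) for v in fit(held,[-.008,0,-.018,0],[.004,.004,.004,.03],50,41)])
E
python3 fit4.py
```

```text
stack [array([ 0.6661,  0.0398, -0.1272]), np.float64(0.5944)]
stack free low [array([ 0.6515,  0.04  , -0.1606,  0.0323]), np.float64(0.5691)]
stack [array([ 0.6653,  0.0391, -0.102 ]), np.float64(0.0738)]
stack free low [array([ 0.6617,  0.0397, -0.1227,  0.0178]), np.float64(0.0601)]
az -6.045939703350428
held [array([-0.01  ,  0.0012, -0.0159, -0.0002]), np.float64(0.0227)]
```

Run:
```python
from h import *
d=np.load("w4.npz");C=(d["K"],d["D"],d["R"],d["t"])
print("sill inner edge z.012",ray(C,np.array([(255,97),(566,92)])/1.5,.012).round(4).tolist())
print("sill outer edge",ray(C,np.array([(255,76),(566,70)])/1.5,.012).round(4).tolist())
S=cam("scene");print("top front rail far edge z.37",ray(S,np.array([(413,204),(795,219)])*.64,.37).round(4).tolist())
print("rail near edge",ray(S,np.array([(413,212),(795,228)])*.64,.37).round(4).tolist())
T=cam("top");print("top view front rail robot-side edge z.37",ray(T,np.array([(40,213),(412,247)])*.64,.37).round(4).tolist())
print("rail back-side edge",ray(T,np.array([(45,196),(415,226)])*.64,.37).round(4).tolist())
print("rail bottom z.346?",ray(T,np.array([(412,247)])*.64,.346).round(4).tolist())
```

```text
sill inner edge z.012 [[0.5948, -0.0675, 0.012], [0.615, 0.1743, 0.012]]
sill outer edge [[0.5777, -0.0621, 0.012], [0.5964, 0.1708, 0.012]]
top front rail far edge z.37 [[0.5906, -0.0836, 0.37], [0.6218, 0.4692, 0.37]]
rail near edge [[0.61, -0.0835, 0.37], [0.6426, 0.4594, 0.37]]
top view front rail robot-side edge z.37 [[0.6201, 0.4614, 0.37], [0.5755, -0.0838, 0.37]]
rail back-side edge [[0.6461, 0.4569, 0.37], [0.6056, -0.0874, 0.37]]
rail bottom z.346? [[0.5814, -0.0836, 0.346]]
```

```bash
python3 - <<'E'
from plan import *
q=np.array([19.6,-2.3,-33.7,124,23.8,26.4,51.2]);R=toolR(-6,35)
W=[((.53,.037,.30),R,"pre"),((.58,.0365,.22),R,"1"),((.62,.036,.17),R,"2"),((.659,.0385,.125),R,"A"),((.689,.0355,.115),R,"B"),((.689,.0355,.105),R,"dn"),((.659,.0385,.125),R,"out"),((.58,.0365,.22),R,"out2"),((.53,.0365,.3),R,"out3"),((.50,.037,.30),toolR(-6,0),"vert")]
run(q,W)
E
python3 - <<'E'
from h import *
R=toolR(-6,35)
for a in([.58,.0370,.22],[.62,.0385,.17],[.659,.0385,.125]):delta(a,R)
E
```

```text
pre [ 20.  -5. -30. 126.  12.  24.  64.] marg 11.7 err 0.0 0.0
1 [ 14.   9. -26. 126.  40.  16.  39.] marg 3.5 err 0.0 0.0
2 [  7.  17. -19. 123.  57.  12.  23.] marg 0.2 err 0.0 0.0
A [  7.  25. -20. 119.  74.  12.   7.] marg 0.2 err 0.0 0.0
B [  7.  28. -20. 115.  74.  13.   9.] marg 0.2 err 0.0 0.0
dn [  6.  29. -19. 115.  77.  12.   5.] marg 0.2 err 0.0 0.0
out [  8.  25. -20. 119.  75.  13.   7.] marg 0.2 err 0.0 0.0
out2 [ 24.  10. -37. 125.  45.  17.  34.] marg 1.0 err 0.0 0.0
out3 [ 30.  -5. -40. 126.  10.  24.  66.] marg 5.5 err 0.0 0.0
vert [ 28.   8. -40. 108.   6.  66.  71.] marg 14.7 err 0.0 0.0
t 19.2 at [0.5301 0.0386 0.3002] now travel [0.0055 0.0037 0.0942] twist [-0.011  0.035 -0.002] travel in target axes [0.0052 0.0036 0.0942]
t 19.2 at [0.5301 0.0386 0.3002] now travel [0.002  0.0095 0.1579] twist [-0.011  0.035 -0.002] travel in target axes [0.0014 0.0093 0.1579]
t 19.2 at [0.5301 0.0386 0.3002] now travel [-0.0038  0.0136  0.217 ] twist [-0.011  0.035 -0.002] travel in target axes [-0.0046  0.0134  0.217 ]
```

```bash
python3 -m crank '{"claw":[200,200,200,200,200,200,200,200],"travel":[[0,0.001,0.0155],[0,0.001,0.0155],[0,0.001,0.0155],[0,0.001,0.0155],[0,0.001,0.0155],[0,0.001,0.0155],[0,0.001,0.0155],[0,0.001,0.0155]],"twist":[[0,0.03,0],[0,0,0],[0,0,0],[0,0,0],[0,0,0],[0,0,0],[0,0,0],[0,0,0]]}'; python3 lg.py
python3 - <<'E'
from h import *
delta([.659,.0385,.125],toolR(-6,35))
E
```

```text
t: 20.0
eef_pos: [0.6027, 0.036, 0.1982]
ee_rot: [[-0.814, 0.11, 0.57], [0.09, 0.994, -0.064], [-0.574, -0.001, -0.819]]
contact_force: [0.5, 0.4, -1.6]
grip_width: 0.0615
finger_force: 66.8
20.0 [0.603 0.036 0.198] [ 10.9  13.7 -26.9 123.5  60.4  20.1  16.7]
t 20.0 at [0.6027 0.036  0.1982] now travel [-0.0036  0.0087  0.0919] twist [-0.037  0.005 -0.038] travel in target axes [-0.0037  0.0084  0.0919]
```

```bash
python3 -m crank '{"claw":[200,200,200,200,200,200,200,200],"travel":[[-0.0005,0.001,0.013],[-0.0005,0.001,0.013],[-0.0005,0.001,0.013],[-0.0005,0.001,0.013],[-0.0005,0.001,0.013],[-0.0005,0.001,0.013],[-0.0005,0.001,0.013],[0,0,0]],"twist":[[-0.03,0,-0.03],[0,0,0],[0,0,0],[0,0,0],[0,0,0],[0,0,0],[0,0,0],[0,0,0]]}'; python3 lg.py
python3 - <<'E'
from h import *
R=toolR(-6,35)
delta([.659,.0385,.125],R);delta([.689,.0355,.115],R)
E
```

```text
t: 20.8
eef_pos: [0.658, 0.0373, 0.1249]
ee_rot: [[-0.815, 0.105, 0.569], [0.086, 0.994, -0.061], [-0.573, -0.001, -0.82]]
contact_force: [-0.4, 0.2, -2.1]
grip_width: 0.061
finger_force: 66.6
20.8 [0.658 0.037 0.125] [  4.   24.3 -18.9 120.3  83.3  17.4  -4.6]
t 20.8 at [0.658  0.0373 0.1249] now travel [-0.0007  0.0012  0.0004] twist [-0.007 -0.012 -0.001] travel in target axes [-0.0007  0.0012  0.0004]
t 20.8 at [0.658  0.0373 0.1249] now travel [-0.0197  0.0014  0.0259] twist [-0.007 -0.012 -0.001] travel in target axes [-0.0197  0.0014  0.0259]
```

```bash
python3 -m crank '{"claw":[200,200,200,200,200,200],"travel":[[-0.004,0.0003,0.005],[-0.004,0.0003,0.005],[-0.004,0.0003,0.005],[-0.004,0.0003,0.005],[-0.0037,0.0002,0.0045],[0,0,0]],"twist":[[0,0,0],[0,0,0],[0,0,0],[0,0,0],[0,0,0],[0,0,0]]}'; python3 lg.py
python3 - <<'E'
from stack import *
s=r.observe();R=toolR(-6,35);delta([.689,.0355,.105],R)
az=np.radians(-6);f=np.array([np.cos(az),np.sin(az),0]);l=np.array([-f[1],f[0],0]);b=np.array(s["eef_pos"])-.009*f+.0006*l
C=cam("scene");im=r.snapshot("scene");big=cv2.resize(im[:,:,::-1],None,fx=5,fy=5,interpolation=2)
A=[*stackpts(.666,.0385,-.105),boxpts(b[0],b[1],b[2]-.0172,az)]
for P,col in zip(A,((0,255,0),(0,0,255),(255,255,0))):
    for p in proj(C,P):cv2.circle(big,tuple(int(5*v+2) for v in p),4,col,1)
c=proj(C,[b])[0]*5
cv2.imwrite("pics/s5.png",big[int(c[1])-200:int(c[1])+300,int(c[0])-250:int(c[0])+250])
E
```

```text
t: 21.4
eef_pos: [0.6895, 0.0369, 0.1181]
ee_rot: [[-0.814, 0.104, 0.572], [0.085, 0.995, -0.059], [-0.575, 0.001, -0.818]]
contact_force: [-0.7, 0.5, -2.7]
grip_width: 0.0609
finger_force: 66.6
21.4 [0.689 0.037 0.118] [  4.3  27.2 -18.8 116.7  82.1  17.6  -2.1]
t 21.4 at [0.6895 0.0369 0.1181] now travel [ 0.0078 -0.0014  0.0105] twist [0.011 0.019 0.002] travel in target axes [ 0.0078 -0.0014  0.0106]
```

View pics/s5.png

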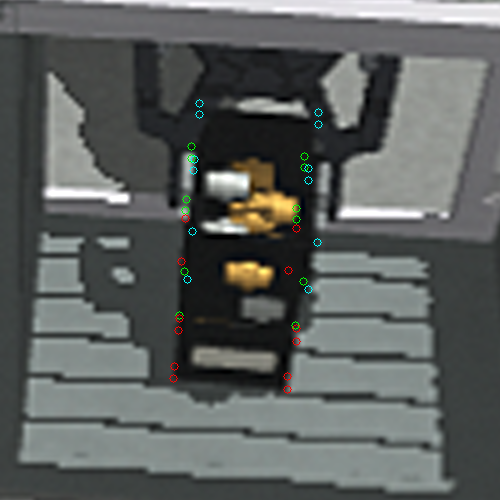

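The scene crop shows the held tray (cyan points, (199,103)–(308,289)) over the stack (green and red points, down to (288,390)), aligned to within about 1 px. I'll lower it slowly.

```bash
python3 -m crank '{"claw":[200,200,200,200,200],"travel":[[0.0014,-0.0002,0.002],[0.0014,-0.0002,0.002],[0.0014,-0.0002,0.002],[0.0014,-0.0002,0.002],[0,0,0]],"twist":[[0,0.01,0],[0,0,0],[0,0,0],[0,0,0],[0,0,0]]}'
python3 -m crank '{"claw":[200,200,200],"travel":[[0.0006,0,0.0008],[0.0006,0,0.0008],[0,0,0]],"twist":[[0,0,0],[0,0,0],[0,0,0]]}'; python3 lg.py
```

```text
t: 21.95
eef_pos: [0.6883, 0.0363, 0.1078]
ee_rot: [[-0.815, 0.103, 0.57], [0.084, 0.995, -0.059], [-0.573, 0.0, -0.819]]
contact_force: [-0.5, -0.1, -3.2]
grip_width: 0.0612
finger_force: 66.6
t: 22.25
eef_pos: [0.6885, 0.0364, 0.1063]
ee_rot: [[-0.814, 0.103, 0.571], [0.085, 0.995, -0.059], [-0.574, 0.001, -0.819]]
contact_force: [-0.5, 0.2, -2.2]
grip_width: 0.0611
finger_force: 66.6
22.25 [0.688 0.036 0.106] [  3.8  28.1 -18.1 117.1  86.5  17.3  -6.6]
```

```bash
python3 -m crank '{"claw":[200,200],"travel":[[0.0005,0,0.0007],[0,0,0]],"twist":[[0,0,0],[0,0,0]]}' | grep -E "pos|force"
python3 -m crank '{"claw":[200,200],"travel":[[0.0005,0,0.0007],[0,0,0]],"twist":[[0,0,0],[0,0,0]]}' | grep -E "pos|force"
python3 -m crank '{"claw":[200,200],"travel":[[0.0003,0,0.0004],[0,0,0]],"twist":[[0,0,0],[0,0,0]]}' | grep -E "pos|force"
```

```text
eef_pos: [0.6885, 0.0364, 0.1055]
contact_force: [-0.4, 0.1, -2.0]
finger_force: 66.6
eef_pos: [0.6888, 0.0364, 0.1053]
contact_force: [-2.1, -1.2, 2.1]
finger_force: 67.3
eef_pos: [0.6889, 0.0364, 0.1052]
contact_force: [-4.5, -0.3, 5.1]
finger_force: 67.9
```

```bash
python3 -m crank '{"claw":[80,70,60,50,40,20,0,0],"travel":[[0,0,0],[0,0,0],[0,0,0],[0,0,0],[0,0,0],[0,0,0],[0,0,0],[0,0,0]],"twist":[[0,0,0],[0,0,0],[0,0,0],[0,0,0],[0,0,0],[0,0,0],[0,0,0],[0,0,0]]}' 20
python3 -m crank '{"claw":[0,0,0,0],"travel":[[0,0,0],[0,0,0],[0,0,0],[0,0,0]],"twist":[[0,0,0],[0,0,0],[0,0,0],[0,0,0]]}'; python3 lg.py
python3 - <<'E'
from stack import *
# wrist check of the released tray
d=cam("wrist");im=r.snapshot("wrist");np.savez("w6.npz",im=im,K=d[0],D=d[1],R=d[2],t=d[3])
cv2.imwrite("pics/w6.png",cv2.resize(im[:,:,::-1],(640,480)))
E
```

```text
t: 23.65
eef_pos: [0.6885, 0.0364, 0.1042]
ee_rot: [[-0.814, 0.103, 0.571], [0.085, 0.995, -0.059], [-0.574, 0.001, -0.819]]
contact_force: [0.0, -0.1, 0.6]
grip_width: 0.0851
finger_force: 0.0
t: 24.05
eef_pos: [0.6885, 0.0364, 0.1042]
ee_rot: [[-0.814, 0.103, 0.571], [0.085, 0.995, -0.059], [-0.574, 0.001, -0.819]]
contact_force: [0.1, -0.9, 0.1]
grip_width: 0.0853
finger_force: 0.0
24.05 [0.689 0.036 0.104] [  3.8  28.3 -18.1 117.2  87.4  17.3  -7.5]
```

```bash
python3 -m crank '{"claw":[0,0,0,0,0,0,0,0],"travel":[[0.0,0,-0.01],[0.0,0,-0.015],[0,0,-0.02],[0,0,-0.02],[0,0,-0.02],[0,0,-0.02],[0,0,-0.02],[0,0,-0.02]],"twist":[[0,0,0],[0,0,0],[0,0,0],[0,0,0],[0,0,0],[0,0,0],[0,0,0],[0,0,0]]}'; python3 lg.py
python3 -m crank '{"claw":[0,0,0,0,0,0],"travel":[[0,0,-0.02],[0,0,-0.02],[0,0,-0.02],[0,0,-0.02],[0,0,-0.015],[0,0,0]],"twist":[[0,0,0],[0,0,0],[0,0,0],[0,0,0],[0,0,0],[0,0,0]]}'; python3 lg.py
python3 - <<'E'
from stack import *
d=cam("wrist");im=r.snapshot("wrist");np.savez("w7.npz",im=im,K=d[0],D=d[1],R=d[2],t=d[3])
az=np.radians(-6);A=[*stackpts(.666,.0385,-.105),boxpts(.6799,.037,.088,az)]
big=cv2.resize(im[:,:,::-1],None,fx=1.5,fy=1.5,interpolation=2);big0=big.copy()
for P,col in zip(A,((0,255,0),(0,0,255),(255,255,0))):
    for p in proj(d,P):cv2.circle(big,tuple(int(1.5*v) for v in p),3,col,1)
c=(proj(d,[[.68,.037,.1]])[0]*1.5).astype(int);print(c)
w=big0[max(c[1]-110,0):c[1]+110,max(c[0]-130,0):c[0]+130]
cv2.imwrite("pics/w7.png",np.vstack([cv2.resize(big,(400,300)),cv2.resize(w,(400,300))]) if False else np.hstack([cv2.resize(big,(400,300)),cv2.resize(w,(400,300),interpolation=2)]))
E
```

```text
t: 24.9
eef_pos: [0.6051, 0.0449, 0.2235]
ee_rot: [[-0.815, 0.103, 0.571], [0.084, 0.995, -0.059], [-0.574, 0.0, -0.819]]
contact_force: [-0.2, -1.1, -0.3]
grip_width: 0.0853
finger_force: 0.0
24.9 [0.605 0.045 0.224] [ 13.3  12.1 -30.3 121.5  52.5  22.5  24.6]
t: 25.5
eef_pos: [0.5515, 0.0508, 0.3029]
ee_rot: [[-0.812, 0.103, 0.574], [0.084, 0.995, -0.059], [-0.577, 0.0, -0.816]]
contact_force: [0.2, 0.3, 0.6]
grip_width: 0.0855
finger_force: 0.0
25.5 [0.552 0.051 0.303] [ 21.3   0.5 -37.2 121.4  28.   27.7  46.9]
[383 224]
```

View pics/w7.png

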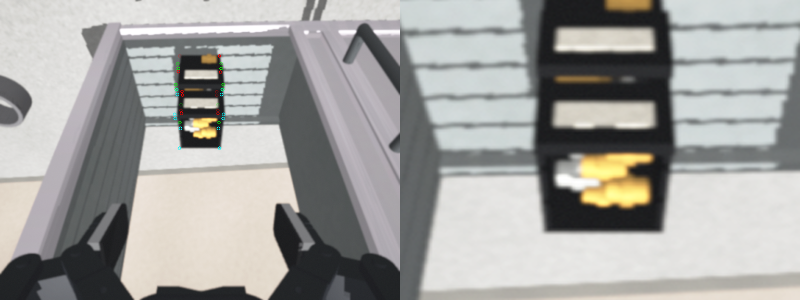

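The view shows the spare tray seated straight on the stack, directly behind the mid lip's label (crop (605,115)), with the sides in line at about x=540 and x=668. Next is the door, so I'll locate the handle bar and check the approach.

Run:
```python
from stack import *
d=np.load("w4.npz");C=(d["K"],d["D"],d["R"],d["t"])
print("bar low end (w4)",ray(C,np.array([(705,87)])/1.5,.097).round(3), "arm foot on door",ray(C,np.array([(672,148)])/1.5,.097).round(3),"upper arm foot",ray(C,np.array([(756,310)])/1.5,.227).round(3))
d=np.load("w7.npz");C7=(d["K"],d["D"],d["R"],d["t"])
print("bar low end (w7)",ray(C7,np.array([(363,27)])*1.28,.097).round(3))
T=cam("top");print("top view D",ray(T,np.array([(248,286)])*.64,.097).round(3),ray(T,np.array([(226,276)])*.64,.227).round(3))
# crude: crop dark handle blob in w7 for exact bar line
im=d["im"];g=im.max(2);m=((g<75)).astype(np.uint8);m[:, :420]=0;m[215:]=0
n,lab,st,ce=cv2.connectedComponentsWithStats(m)
for i in range(1,n):
    if st[i,4]>60:print(st[i],ce[i].round(1))
from plan import *
q=np.array(r.observe()["joint_pos"])
for t in(20,30,35):
  R=toolR(-5,t);print("tilt",t)
  run(q,[((.50,.06,.32),R,"a"),((.50,.30,.32),R,"b"),((.565,.30,.22),R,"c"),((.565,.30,.175),R,"d"),((.545,-.03,.175),R,"e")],n=14)
```

```text
bar low end (w4) [[0.563 0.227 0.097]] arm foot on door [[0.607 0.223 0.097]] upper arm foot [[0.603 0.219 0.227]]
bar low end (w7) [[0.563 0.225 0.097]]
top view D [[0.564 0.22  0.097]] [[0.557 0.221 0.227]]
[ 440   31   72   88 1481] [485.4  69.5]
[499 172  13  18  91] [505.5 181.1]
tilt 20
a [ 22.  -4. -34. 118.   3.  45.  71.] marg 15.0 err 0.0 0.0
b [  1.  10. -47. 106.  27.  55.  28.] marg 15.4 err 0.0 0.0
c [ -4.  23. -42. 106.  39.  47.  21.] marg 30.2 err 0.0 0.0
d [ -6.  26. -39. 108.  43.  43.  16.] marg 30.7 err 0.0 0.0
e [ 38.  15. -45. 123.  25.  28.  62.] marg 15.5 err 0.0 0.0
tilt 30
a [ 20.  -8. -32. 124.   5.  33.  69.] marg 10.8 err 0.0 0.0
b [  3.   8. -52. 112.  38.  48.  17.] marg 11.1 err 0.0 0.0
c [ -3.  21. -45. 112.  55.  43.   5.] marg 27.6 err 0.0 0.0
d [ -6.  25. -42. 114.  61.  40.  -1.] marg 26.5 err 0.0 0.0
e [ 42.  13. -48. 129.  42.  15.  46.] marg 3.0 err 0.0 0.0
tilt 35
a [ 19. -10. -31. 127.   7.  27.  67.] marg 9.1 err 0.0 0.0
b [  6.   7. -57. 114.  46.  46.  10.] marg 9.4 err 0.0 0.0
c [ -1.  22. -48. 114.  65.  43.  -4.] marg 23.3 err 0.0 0.0
d [ -4.  26. -45. 116.  72.  41. -11.] marg 24.2 err 0.0 0.0
e [ 48.  14. -55. 132.  67.  12.  21.] marg 0.2 err 0.0 0.0
```

Run:
```python
from h import *
R=toolR(-5,25)
delta([.52,.05,.31],R);delta([.54,.285,.27],R)
print(R.T@[0,0,1], R.T@(np.array([.566,.285,.175])-[.54,.285,.27]))
```

```text
t 25.55 at [0.5515 0.0504 0.3016] now travel [ 0.0208 -0.0037 -0.0249] twist [-0.077  1.693 -0.135] travel in target axes [ 0.0249 -0.0031 -0.0208]
t 25.55 at [0.5515 0.0504 0.3016] now travel [0.0474 0.2322 0.0053] twist [-0.077  1.693 -0.135] travel in target axes [0.0423 0.2327 0.0152]
[-0.42261826  0.         -0.90630779] [0.0166744  0.00226605 0.0970455 ]
```

```bash
python3 -m crank '{"claw":[255,255,255,255],"travel":[[0.007,-0.001,-0.0083],[0.007,-0.001,-0.0083],[0.007,-0.001,-0.0083],[0,0,0]],"twist":[[-0.026,0.564,-0.045],[-0.026,0.564,-0.045],[-0.026,0.564,-0.045],[0,0,0]]}' >/dev/null; python3 lg.py
python3 -m crank '{"claw":[255,255,255,255,255,255],"travel":[[0.0015,0.0197,0.003],[0.0015,0.0197,0.003],[0.0015,0.0197,0.003],[0.0015,0.0197,0.003],[0.0015,0.0197,0.003],[0.0015,0.0197,0.003]],"twist":[[0,0,0],[0,0,0],[0,0,0],[0,0,0],[0,0,0],[0,0,0]]}' >/dev/null; python3 lg.py
python3 -m crank '{"claw":[255,255,255,255,255,255,255],"travel":[[0.0015,0.0197,0.003],[0.0015,0.0197,0.003],[0.0015,0.0197,0.003],[0.0015,0.0197,0.003],[0.0015,0.0197,0.003],[0.0015,0.0197,0.003],[0,0,0]],"twist":[[0,0,0],[0,0,0],[0,0,0],[0,0,0],[0,0,0],[0,0,0],[0,0,0]]}'; python3 lg.py
python3 - <<'E'
from h import *
R=toolR(-5,25);delta([.566,.285,.175],R)
E
```

```text
25.95 [0.521 0.05  0.311] [ 22.7  -0.2 -36.6 117.   12.   40.1  63.4]
26.55 [0.53  0.169 0.289] [ 11.    7.  -43.1 114.1  28.3  43.6  36.1]
t: 27.25
eef_pos: [0.539, 0.2892, 0.2689]
ee_rot: [[-0.905, 0.082, 0.418], [0.075, 0.997, -0.032], [-0.419, 0.002, -0.908]]
contact_force: [-1.1, -0.1, -0.6]
grip_width: -0.0001
finger_force: 0.0
27.25 [0.539 0.289 0.269] [ -3.9  16.3 -43.8 107.8  40.2  50.2  16.7]
t 27.25 at [0.539  0.2892 0.2689] now travel [ 0.0146 -0.0022  0.0967] twist [ 0.041 -0.037  0.036] travel in target axes [ 0.015  -0.0018  0.0966]
```

```bash
python3 -m crank '{"claw":[255,255,255,255,255,255],"travel":[[0.003,0,0.0193],[0.003,0,0.0193],[0.003,0,0.0193],[0.003,0,0.0193],[0.003,0,0.0193],[0,0,0]],"twist":[[0.04,-0.037,0.036],[0,0,0],[0,0,0],[0,0,0],[0,0,0],[0,0,0]]}'; python3 lg.py
python3 -m crank '{"claw":[255,255,255,255,255],"travel":[[0,-0.01,0],[0,-0.01,0],[0,-0.01,0],[0,-0.01,0],[0,-0.008,0]],"twist":[[0,0,0],[0,0,0],[0,0,0],[0,0,0],[0,0,0]]}'; python3 lg.py
```

```text
t: 27.85
eef_pos: [0.5662, 0.2809, 0.1734]
ee_rot: [[-0.904, 0.094, 0.418], [0.083, 0.996, -0.044], [-0.42, -0.005, -0.907]]
contact_force: [-0.7, -0.2, -0.4]
grip_width: -0.0
finger_force: 0.0
27.85 [0.566 0.281 0.173] [ -8.   24.2 -38.2 111.4  51.9  43.4   6. ]
t: 28.35
eef_pos: [0.5628, 0.2356, 0.1781]
ee_rot: [[-0.901, 0.091, 0.424], [0.083, 0.996, -0.039], [-0.426, 0.0, -0.905]]
contact_force: [0.6, 2.0, -0.3]
grip_width: -0.0001
finger_force: 1.2
28.35 [0.563 0.236 0.178] [ -2.9  21.3 -38.4 114.8  50.7  39.8   9.7]
```

```bash
for i in 1; do python3 -m crank '{"claw":[255,255,255,255,255,255,255,255],"travel":[[0,-0.012,0],[0,-0.015,0],[0,-0.015,0],[0,-0.015,0],[0,-0.015,0],[0,-0.015,0],[0,-0.015,0],[0,0,0]],"twist":[[0,0,0],[0,0,0],[0,0,0],[0,0,0],[0,0,0],[0,0,0],[0,0,0],[0,0,0]]}'; python3 lg.py; done
python3 - <<'E'
from h import *
s=r.observe();y=s["eef_pos"][1];print(np.array(toolR(-5,25)).T@(np.array([.566-.082*(.281-y),y,.176])-s["eef_pos"]))
E
```

```text
t: 29.15
eef_pos: [0.5522, 0.1296, 0.1764]
ee_rot: [[-0.902, 0.098, 0.42], [0.086, 0.995, -0.046], [-0.423, -0.006, -0.906]]
contact_force: [-0.8, 0.2, -0.3]
grip_width: -0.0
finger_force: 0.0
29.15 [0.552 0.13  0.176] [  9.1  16.5 -38.3 121.1  47.   32.6  20.8]
[-0.00106392  0.00012035  0.00097349]
```

```bash
python3 -m crank '{"claw":[255,255,255,255,255,255,255],"travel":[[0,-0.012,0],[0,-0.012,0],[0,-0.012,0],[0,-0.012,0],[0,-0.012,0],[0,-0.012,0],[0,-0.012,0]],"twist":[[0,0,0],[0,0,0],[0,0,0],[0,0,0],[0,0,0],[0,0,0],[0,0,0]]}' | grep -E "pos|force"; python3 lg.py
python3 -m crank '{"claw":[255,255,255],"travel":[[0,-0.006,0],[0,-0.006,0],[0,-0.006,0]],"twist":[[0,0,0],[0,0,0],[0,0,0]]}' | grep -E "pos|force"
python3 - <<'E'
from h import *
delta([0.541,.02,.176],toolR(-5,25))
C=cam("scene");im=r.snapshot("scene")
cv2.imwrite("pics/s8.png",im[:,:,::-1])
for dd in r.masks_of("scene","door")[:1]:
    v,u=np.nonzero(dd["pixels"]);print(dd["p"],u.min(),u.max(),v.min(),v.max())
E
```

```text
eef_pos: [0.5451, 0.0507, 0.1773]
contact_force: [1.3, 2.5, -1.5]
finger_force: 1.1
29.85 [0.545 0.051 0.177] [ 20.5  13.9 -39.1 124.1  41.6  27.   34.2]
eef_pos: [0.5436, 0.0328, 0.1774]
contact_force: [0.2, 3.7, -1.0]
finger_force: 1.0
t 30.15 at [0.5436 0.0328 0.1774] now travel [ 0.0018 -0.013   0.0006] twist [-0.026  0.016 -0.028] travel in target axes [ 0.0019 -0.013   0.0006]
0.6 279 383 144 236
```

```bash
python3 -m crank '{"claw":[255,255,255,255],"travel":[[0,-0.004,0],[0,-0.004,0],[0,-0.003,0],[0,-0.003,0]],"twist":[[0,0,0],[0,0,0],[0,0,0],[0,0,0]]}' | grep -E "pos|force"
python3 -m crank '{"claw":[255,255,255],"travel":[[0,-0.003,0],[0,-0.003,0],[0,-0.002,0]],"twist":[[0,0,0],[0,0,0],[0,0,0]]}' | grep -E "pos|force"
python3 -m crank '{"claw":[255,255],"travel":[[0,-0.003,0],[0,-0.002,0]],"twist":[[0,0,0],[0,0,0]]}' | grep -E "pos|force"
```

```text
eef_pos: [0.5424, 0.0186, 0.1774]
contact_force: [-0.5, 2.0, -1.3]
finger_force: 0.9
eef_pos: [0.5417, 0.0103, 0.1774]
contact_force: [0.7, 1.9, -0.7]
finger_force: 0.9
eef_pos: [0.5413, 0.0055, 0.1775]
contact_force: [0.4, 5.2, -1.4]
finger_force: 2.0
```

```bash
python3 -m crank '{"claw":[255,255],"travel":[[0,-0.001,0],[0,0,0]],"twist":[[0,0,0],[0,0,0]]}' | grep -E "pos|force"
python3 -m crank '{"claw":[255,255],"travel":[[0,-0.0015,0],[0,0,0]],"twist":[[0,0,0],[0,0,0]]}' | grep -E "pos|force"
python3 -m crank '{"claw":[255,255],"travel":[[0,-0.0015,0],[0,0,0]],"twist":[[0,0,0],[0,0,0]]}' | grep -E "pos|force"
```

```text
eef_pos: [0.5413, 0.0055, 0.1775]
contact_force: [0.3, 4.0, -1.9]
finger_force: 1.8
eef_pos: [0.5412, 0.0053, 0.1776]
contact_force: [0.6, 6.2, -2.7]
finger_force: 2.7
eef_pos: [0.5412, 0.0051, 0.1776]
contact_force: [0.7, 9.1, -2.7]
finger_force: 3.6
```

```bash
python3 -m crank '{"claw":[255,255],"travel":[[0,-0.002,0],[0,0,0]],"twist":[[0,0,0],[0,0,0]]}' | grep -E "pos|force"
python3 -m crank '{"claw":[255,255,255,255,255,255,255],"travel":[[0,0.005,0],[0,0.015,0],[0,0.015,0],[0.005,0.005,-0.015],[0.008,0,-0.015],[0.008,0,-0.015],[0,0,0]],"twist":[[0,0,0],[0,0,0],[0,0,0],[0,0,0],[0,0,0],[0,0,0],[0,0,0]]}' | grep -E "pos|force"; python3 lg.py
python3 - <<'E'
from stack import *
# door / handle and tray check by numbers
im=r.snapshot("scene")
for c in("scene","top"):
    if c=="top":r.snapshot(c)
    C=cam(c)
    for n in("door","mid_tray_center","low_tray_center","tape_roll","carton_center","reducer"):
        print(c,n,[(round(d["p"],2),np.round(C[2]@d["centre"]+C[3],3).tolist()) for d in r.find_in(c,n)[:3]])
C=cam("scene");A=[*stackpts(.666,.0385,-.105),boxpts(.6799,.037,.088,-.105)]
uv=np.vstack([proj(C,p) for p in A]);m=blackmask(im,uv,55,41);k=max(cv2.findContours(m,0,2)[0],key=cv2.contourArea);H=np.zeros_like(m);cv2.fillPoly(H,[cv2.convexHull(k)],1)
def cost(q):
    B=0
    for P in [*stackpts(.666,q[3],-.105),boxpts(q[0],q[1],.088,q[2])]:B=B|hullmask(proj(C,P))
    return 1-(B&H).sum()/(B|H).sum()
q0=[.68,.037,-.105,.0385];v=minimize(cost,q0,method="Nelder-Mead",options=dict(initial_simplex=[q0]+[[a+(e if i==j else 0) for i,(a,e) in enumerate(zip(q0,(.006,.006,.06,.006)))] for j in range(4)]))
print("spare fit",v.x.round(4),round(v.fun,4))
E
```

```text
eef_pos: [0.5412, 0.0049, 0.1777]
contact_force: [1.4, 13.4, -4.4]
finger_force: 4.8
eef_pos: [0.506, 0.0419, 0.2103]
contact_force: [0.9, 0.1, 0.8]
finger_force: 0.0
32.65 [0.506 0.042 0.21 ] [ 27.6   6.8 -44.3 126.4  30.1  28.1  45.1]
scene door [(0.9, [0.6, 0.07, 0.218])]
scene mid_tray_center []
scene low_tray_center [(0.84, [0.72, 0.03, 0.036])]
scene tape_roll [(0.6, [0.692, -0.324, 0.029])]
scene carton_center [(0.73, [0.516, -0.28, 0.063])]
scene reducer []
top door [(0.89, [0.594, 0.063, 0.212]), (0.6, [0.484, -0.274, 0.064])]
top mid_tray_center []
top low_tray_center [(0.3, [0.596, 0.066, 0.213])]
top tape_roll [(0.59, [0.682, -0.329, 0.043])]
top carton_center [(0.79, [0.486, -0.275, 0.063])]
top reducer [(0.48, [0.468, 0.374, 0.03])]
spare fit [ 0.6821  0.0363 -0.1142  0.0371] 0.0258
```

The door stalled against the post: 13 N with no further travel, after 0.23 m. The fit puts the spare tray at about 16 mm behind the mid tray, flat and in line, and the arm is clear of everything. I'll hand the job in.

```bash
python3 -c "
from plant import r
print(r.finish_job())"
```

```text
the job is handed in; nothing more can be done
None
```

The spare tray is on top of the stack, seated behind the middle tray's lip with its own lip at the front, and the door is closed against the frame post; I handed the job in at about 33 s.

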